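# Shoot the barrel bolt and teach its monitor

## Robot

A 6-joint arm with a two-finger parallel gripper is mounted at the origin on the work surface. World frame = base frame: x ahead of the robot, y to its left, z up, the work surface at z = 0. Lengths are in m, angles in rad, forces in N, time in s.
With the tool pointing down it reaches from about 0.275 to 0.825 m from the base axis. Payload 5.2 kg.
Tool frame: the origin (TCP) lies at the very end of the fingers, on their centre line; the grasp point (between the pads) lies 19 mm behind it (hold_point_z is the z of the grasp point in the tool frame, in m); z points along the fingers, y is the direction in which the jaws open and shut (so a half turn about z gives the same grasp; the last joint's range is limited). The gripper opens to 93 mm and grips with 3 to 60 N. Pads are 15 mm wide; open, the fingers measure 128 mm over their backs; the gripper's body (75 mm by 188 mm) begins 65 mm behind the grasp point.
Start: joints at [1.028, 0.259, 1.535, -0, 1.348, -0.203], TCP at [0.183, 0.519, 0.219] pointing down, gripper open.
Joint ranges: [-3.14, 3.14], [-0.91, 2.08], [0.19, 2.58], [-1.22, 4.36], [0.22, 2.71], [-3.12, 3.12]. Speed limits (rad/s): [2.57, 2.57, 3.14, 3.14, 3.14, 3.14].

## Interface

Orientations are given as a rotation vector (axis times angle).
In Python, from rig import * gives the robot as it stands.
- The arm moves only by the tool move_arm, never from a script. Its argument "commands" is a list of rows, each an object of numbers: "x", "y", "z": the shift along the tool's x, y, z in m; "rx", "ry", "rz": the turn, a rotation vector about the tool's x, y, z in degrees. In form: [{"x": .., "y": .., "z": .., "rx": .., "ry": .., "rz": ..}, ...]. A call has 1 to 5 rows; each row is the pose to reach, as a shift and turn from the pose commanded when the call began, along the tool's axes at that moment; what a row does not reach only later rows make up. A row lasts 1/10 s, in which the tool goes at most 50 mm and 8.59 degrees, less where a joint would pass 70% of its speed; a pose out of reach is approached as far as the arm can. A call with a gripper value outside its range is refused whole. "hand" is the closure in counts, from 0 (fully open) to 255 (shut), set as the call begins (left out, the last holds). The fingers move at their own pace and stop on an object; the grip force is fixed at half the most. Time passes only in rows, so rows that repeat a pose let the fingers close. It gives the time, the measured TCP pose, the force and the opening at its end, in the units of the state.
- observe(): the state, without advancing time (a new reading comes with each control period).
- grab_frame(name): name is "scene" or "top" or "wrist"; returns the picture (384x512x3 uint8, red, green, blue); there is no depth.
- camera_model(name): a dict with "vertical_fov" (degrees; the focal length in pixels is half the picture's height over the tangent of half this angle, whatever the lens; pixels are square), "cx", "cy" (the principal point, pixels), "R" (3x3) and "t" (3): a world point X has camera coordinates R X + t. Camera axes: x right, y down, z forward; pixel columns grow to the right and rows downward; lengths in m; the calibration is good to about 2 mm. A picture is of the moment at which its call begins: read the wrist's pose just before it. camera_model takes no time and is no camera call; for the wrist camera it gives the pose at the moment of the call.
- hand_in(): hands the job in, once; it reports no verdict.
The state is a dict: "clock": time; "qpos": joint angles; "qd": joint speeds; "joint_torque": joint torques, N m; "tool_pos": TCP position; "tool_rot": TCP orientation; "ft_force": force on the tool from outside, world axes, zero at the start; "ft_torque": the same for the moment, N m; "gripper_width": opening from 0.0 (shut) to 1.0 (fully open).
Only numpy, scipy, OpenCV 4.12 (cv2) and the standard library are available. Lean on these libraries where they do the work, as an engineer would, in place of code of your own. Each camera call takes 0.05 s, during which the arm holds its last target.

## Task

Clear the padlock out of the bolt's way on the sample board: lift it out and stand it gently, upright, in the tray beside the other padlock. Slide the barrel bolt fully home into its keeper; only once it is home, use the pin tool to press the recessed button of the bolt monitor right down for a moment, and put the pin tool back upright in its own hole of the stand. Do not ram the padlock with the bolt, and leave everything else where it is.

Things in the scene. Friction and masses are not known exactly. Their poses are not given: they have to be found in the camera images.
- sample_board: Plywood board 110 x 300 x 18 mm (x, y, z), fixed, origin at the centre of its underside. On it a steel barrel bolt slides along +y between two low rails (axis at x = -10, z = 32; rails y = -126 to 31, end straps up to z = 45). Also on it: a grey lock case at x = 33 to 51, y = -125 to -25, top at z = 64, and a wire staple at x = 42, y = 85 to 120, top at z = 44.
- bolt (a joint): Travel of the barrel bolt in m: 0 fully drawn back, 0.088 fully home (its end is then 20 mm inside the keeper). It slides stiffly (about 3 N) and stays where it is left.
- bolt_knob (a point): Centre of the top of the bolt's upright round knob (moves with the bolt). Knob 18 mm in diameter, 32 mm tall, its lower edge 32 mm below this point on a 10 mm stem. Axes as the sample board's: the bolt goes home along +y.
- bolt_tip (a point): Free end of the bolt rod (13 mm diameter), on its axis; moves with the bolt.
- keeper_mouth (a point): Centre of the keeper's opening, on the bolt's axis, facing the bolt: board y = 90 mm. The keeper is a steel staple 31 mm wide, 24 mm deep, its top 15 mm above this point. Between the rails' end and it is a 59 mm gap, where the padlock stands at the start.
- padlock: Brass padlock standing upright on the board in the bolt's way: body 60 x 25 x 48 mm (x, y, z), origin at the centre of its underside, z up. Over it a steel shackle, a 36 mm wide loop of 9 mm bar in the x-z plane, top at z = 88 mm; it can be pinched from above across y. About 0.4 kg.
- tray: Grey open tray 100 x 150 mm (x, y), 30 mm tall, walls and floor 4 mm, fixed on the bench; z up, origin at the centre of its underside. The other padlock stands in its -y half; the +y half is free.
- tray_padlock: A second, alike padlock standing in the tray; same size and axes. Stays there.
- monitor: White bolt monitor, a box 80 x 110 x 45 mm fixed on the bench; z up, origin at the centre of its underside. A black display square on its top at -y, the recessed button at +y.
- button_recess (a point): Centre of the mouth of the button's recess, in the top face of the monitor: 18 mm square, the top of the 14 mm round button 8 mm below the mouth. Axes as the monitor's.
- teach_button (a joint): Travel of the spring button in m: 0 up, 0.006 pressed right down (about 5 N).
- pin_tool: Pin tool standing upright in the stand: straight black round handle 18 mm in diameter, 70 mm long, above a 28 mm steel collar 8 mm thick, above an 8 mm steel pin. Overall 138 mm; origin at the tip of the pin, z up along the tool: pin 0 to 60, collar 60 to 68, handle 68 to 138 mm. The collar rests on the stand's top. About 0.09 kg.
- stand: Wooden tool stand 60 x 110 x 70 mm (x, y, z) fixed on the bench; z up, origin at the centre of its underside. Two 16 mm square holes 64 mm deep at y = +28 (pin tool) and y = -28 (screwdriver).
- pin_tool_hole (a point): Centre of the mouth of the pin tool's hole, level with the stand's top.
- screwdriver: Stubby screwdriver with a bulging black handle up to 30 mm thick, in the stand's other hole; its top is 132 mm above the bench. Origin on its axis, 58 mm below the stand's top. Stays there.
- vice: Grey filing vice 70 x 120 mm, 64 mm tall, fixed on the bench; z up, origin at the centre of its underside. Not used.
- jar: Glass jar with a steel lid, 56 mm diameter, 85 mm tall; z up, origin at the centre of its underside. Not used.
- wire_wheel: Brass wire wheel lying flat, 60 mm diameter, 20 mm thick, an 8 mm spindle upright to 55 mm; z up, origin at the centre of its underside. Not used.
- lock_cylinder: Lock cylinder lying flat, 72 x 47 x 17 mm (x, y, z), origin under its middle. Not used.
- key_blanks: Bundle of key blanks lying flat, 85 x 26 x 24 mm; z up, origin at the centre of its underside. Not used.

How it is judged:
By the outcome, as a careful person would: the job done as asked, in the order asked, and still so for the second after the job is handed in, with the robot touching nothing.
It also fails if it takes over 72 s, if anything falls off the work surface, if the arm or the gripper's body presses on something with over 40 N, if the wrist force passes 120 N, or if a joint passes its speed limit or range.

## Working session

There is one attempt and no reset: what is moved stays moved. The work goes in short steps, Python scripts to look and compute and a tool call to move; the robot and the scene stay as the last step left them, time stands still between calls to the robot, and variables do not carry over. Pictures are saved under pics/ and viewed, and the job is handed in when it is done.

Besides the shell and the picture viewer there is one more tool, called after ">>>" as name(argument=value, ...) on one line, values as JSON. move_arm: Moves the arm, as the interface text tells. Its arguments: {"type":"object","properties":{"commands":{"type":"array"},"hand":{"type":"number"}},"required":["commands"]}

```bash
ls; mkdir -p pics
python3 - <<'E'
from rig import *
import cv2
print(observe())
for n in ["scene","top","wrist"]:
    m=camera_model(n); print(n,m)
    cv2.imwrite(f"pics/{n}0.png",grab_frame(n)[:,:,::-1])
E
```

```text
pics
{'clock': 0.0, 'qpos': array([ 1.02821311e+00,  2.59373869e-01,  1.53607474e+00, -1.75283140e-05,
        1.34795895e+00, -2.02762957e-01]), 'qd': array([-0.00098692, -0.001358  , -0.00048988, -0.00269618, -0.00193638,
       -0.00032044]), 'joint_torque': array([-5.70178090e-04, -4.37300920e+01, -2.84003967e+01,  7.16362218e-02,
        4.14160662e-02, -1.82229151e-04]), 'tool_pos': array([0.18300889, 0.51809529, 0.21780442]), 'tool_rot': array([-5.31108504e-01, -3.09571792e+00,  2.66439406e-03]), 'ft_force': array([ 0.07790868, -1.01122591,  0.5215829 ]), 'ft_torque': array([ 0.04537187,  0.03903584, -0.04009613]), 'gripper_width': 0.99930233645806}
scene {'vertical_fov': 49.20329310491672, 'cx': 254.50926771402627, 'cy': 195.36503181747344, 'R': array([[ 0.56438875,  0.82546024, -0.00898477],
       [ 0.66853256, -0.46342406, -0.58163765],
       [-0.48428252,  0.32226314, -0.81339837]]), 't': array([-0.30123277, -0.34012425,  1.46664027])}
top {'vertical_fov': 44.83204516005017, 'cx': 253.89892922281484, 'cy': 186.49361245607855, 'R': array([[ 0.00921416, -0.99975185,  0.02028144],
       [-0.98549319, -0.01251629, -0.16925279],
       [ 0.16946463, -0.0184277 , -0.98536397]]), 't': array([-0.01773714,  0.54178392,  1.15697693])}
wrist {'vertical_fov': 61.6916165140636, 'cx': 251.96110326295866, 'cy': 192.00028587889713, 'R': array([[ 0.33270295,  0.94303062, -0.00141468],
       [ 0.9134365 , -0.32188849,  0.2490413 ],
       [ 0.2343982 , -0.08414899, -0.96849183]]), 't': array([-0.54914887, -0.02956911,  0.38975166])}
```

View pics/scene0.png

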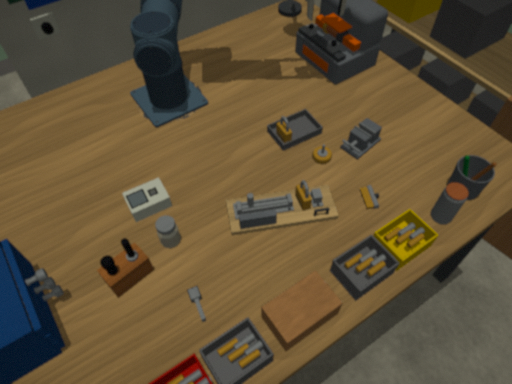

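View pics/top0.png

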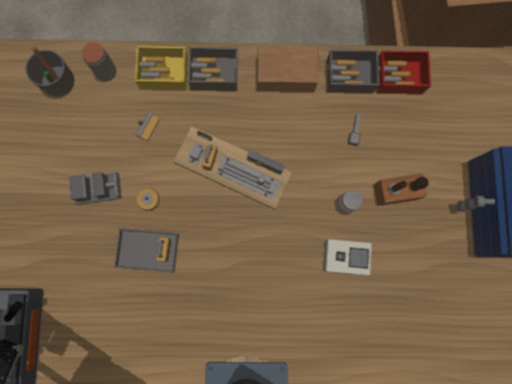

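View pics/wrist0.png

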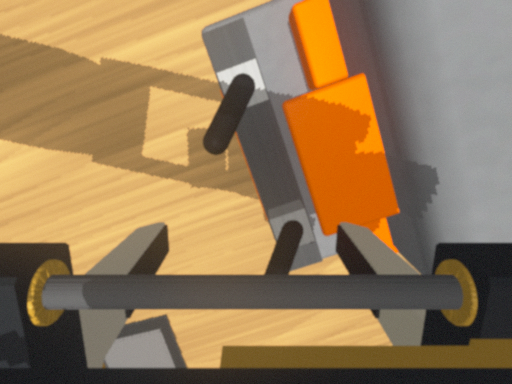

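```bash
cat > h.py <<'E'
import numpy as np, cv2
from scipy.spatial.transform import Rotation as Rn
def K(m):
    f=192/np.tan(np.radians(m["vertical_fov"])/2); return f
def ray(m,u,v):
    f=K(m); d=np.array([(u-m["cx"])/f,(v-m["cy"])/f,1.]); R=np.array(m["R"]); 
    return -R.T@np.array(m["t"]), R.T@d
def onz(m,u,v,z):
    c,d=ray(m,u,v); return c+d*(z-c[2])/d[2]
def proj(m,X):
    p=np.array(m["R"])@np.array(X)+np.array(m["t"]); f=K(m); return np.array([m["cx"]+f*p[0]/p[2],m["cy"]+f*p[1]/p[2]])
def tri(obs):
    A=np.zeros((3,3));b=np.zeros(3)
    for m,u,v in obs:
        c,d=ray(m,u,v); d=d/np.linalg.norm(d); P=np.eye(3)-np.outer(d,d); A+=P;b+=P@c
    X=np.linalg.solve(A,b)
    return X,[np.linalg.norm(proj(m,X)-[u,v]) for m,u,v in obs]
E
python3 - <<'E'
from rig import *
from h import *
T=cv2.imread("pics/top0.png");S=cv2.imread("pics/scene0.png")
cv2.imwrite("pics/a1.png",cv2.resize(T[100:300,100:300],None,fx=3,fy=3,interpolation=cv2.INTER_CUBIC))
cv2.imwrite("pics/a2.png",cv2.resize(T[160:300,310:450],None,fx=4,fy=4,interpolation=cv2.INTER_CUBIC))
cv2.imwrite("pics/a3.png",cv2.resize(S[100:250,210:400],None,fx=4,fy=4,interpolation=cv2.INTER_CUBIC))
m=camera_model("top")
for n,u,v,z in [("tray",147,251,.03),("padlock",208,155,.1),("button",341,257,.045),("pin",398,187,.13),("sd",420,183,.132),("tp",163,250,.09)]:
    print(n,onz(m,u,v,z))
E
```

```text
tray [0.37452007 0.2587946  0.03      ]
padlock [0.61090553 0.10433831 0.1       ]
button [ 0.3638429  -0.23408297  0.045     ]
pin [ 0.53074596 -0.35872216  0.13      ]
sd [ 0.54089943 -0.41205672  0.132     ]
tp [0.37548042 0.20790431 0.09      ]
```

View pics/a1.png

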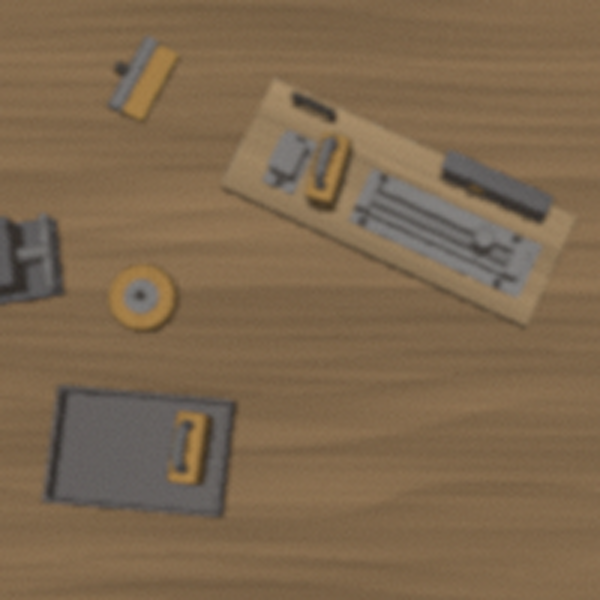

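View pics/a2.png

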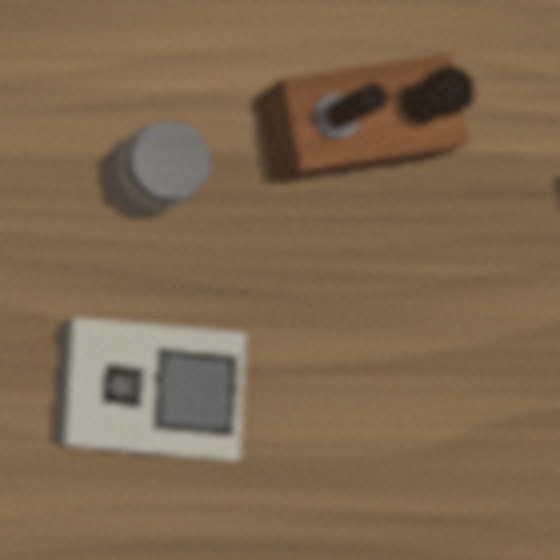

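View pics/a3.png

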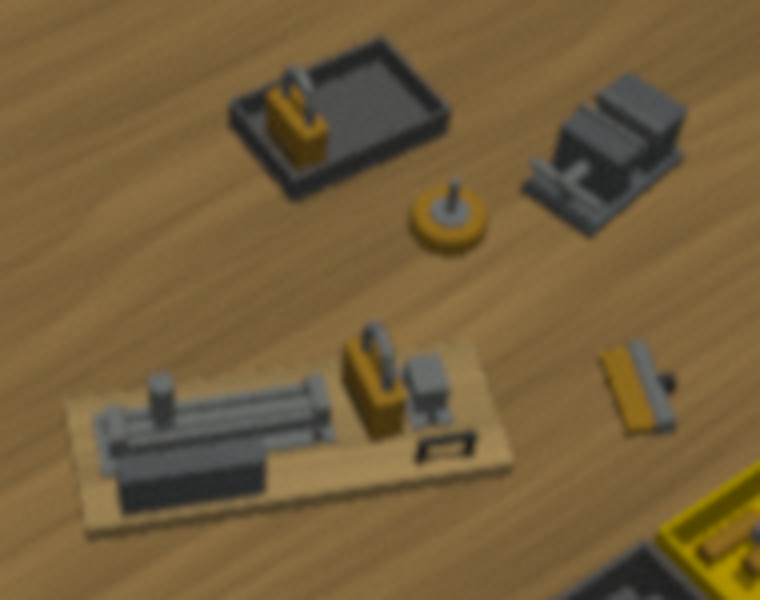

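Run:
```python
from rig import *
from h import *
m=camera_model("top");s=camera_model("scene");w=camera_model("wrist")
o=observe();R=Rn.from_rotvec(o["tool_rot"]).as_matrix()
print("tool R",R.round(3))
c=-w["R"].T@w["t"]; print("cam in tool",R.T@(c-o["tool_pos"]),"\nRcam",(w["R"]@R).round(3))
A=lambda x,y:(100+x/3-1/3,100+y/3-1/3)
A2=lambda x,y:(310+x/4-.4,160+y/4-.4)
A3=lambda x,y:(210+x/4-.4,100+y/4-.4)
cs=[onz(m,*A(*p),.018) for p in [(275,80),(222,187),(525,325),(575,213)]]
for p in cs: print(p.round(4))
cen=np.mean(cs,0);ax=cs[0]+cs[1]-cs[2]-cs[3];yaw=np.arctan2(ax[1],ax[0])-np.pi/2
print("board",cen,np.degrees(yaw))
Rz=Rn.from_euler('z',yaw).as_matrix()
print("padlock~",cen+Rz@[-.010,.0605,0], "keeper", cen+Rz@[-.01,.09,.014])
for n,a,b in [("shackle top",(324,150),(377,325)),("knob top",(487,232),(161,380))]:
    print(n,tri([(m,*A(*a)),(s,*A3(*b))]))
print("tray",[onz(m,*A(*p),.03).round(3) for p in [(62,386),(235,402),(221,516),(45,500)]])
print("mon",[onz(m,*A2(*p),.045).round(3) for p in [(70,320),(246,332),(240,460),(62,442)]], onz(m,*A2(122,386),.045))
print("stand",[onz(m,*A2(*p),.07).round(3) for p in [(285,84),(448,54),(465,145),(300,178)]])
```

```text
tool R [[-0.943  0.333 -0.001]
 [ 0.333  0.943 -0.001]
 [ 0.    -0.001 -1.   ]]
cam in tool [ 6.87111258e-02 -1.52074712e-04 -1.66112225e-01] 
Rcam [[ 0.001  1.    -0.   ]
 [-0.968  0.001 -0.249]
 [-0.249  0.     0.968]]
[0.7095 0.1581 0.018 ]
[0.6103 0.2019 0.018 ]
[ 0.4902 -0.0675  0.018 ]
[ 0.5909 -0.1118  0.018 ]
board [0.60020007 0.0451763  0.018     ] -23.87208562044345
padlock~ [0.61553967 0.10454756 0.018     ] keeper [0.62747821 0.13152387 0.032     ]
shackle top (array([0.62014983, 0.10258487, 0.11288766]), [np.float64(0.8736191764651379), np.float64(0.816050053823959)])
knob top (array([ 0.55933179, -0.03132482,  0.08662663]), [np.float64(0.0818017878562053), np.float64(0.07712021937175484)])
tray [array([0.431, 0.33 , 0.03 ]), array([0.419, 0.182, 0.03 ]), array([0.323, 0.19 , 0.03 ]), array([0.335, 0.338, 0.03 ])]
mon [array([ 0.407, -0.2  ,  0.045]), array([ 0.401, -0.312,  0.045]), array([ 0.321, -0.305,  0.045]), array([ 0.331, -0.193,  0.045])] [ 0.3660758  -0.23184535  0.045     ]
stand [array([ 0.557, -0.335,  0.07 ]), array([ 0.578, -0.441,  0.07 ]), array([ 0.519, -0.449,  0.07 ]), array([ 0.497, -0.343,  0.07 ])]
```

>>> move_arm(commands=[{"x":-0.2,"y":-0.14,"z":0},{"x":-0.2,"y":-0.14,"z":0},{"x":-0.2,"y":-0.14,"z":0},{"x":-0.2,"y":-0.14,"z":0},{"x":-0.2,"y":-0.14,"z":0}])

```text
$.commands[0]: bad value
```

>>> move_arm(commands=[{"x":-0.07,"y":-0.02,"z":0},{"x":-0.07,"y":-0.02,"z":0},{"x":-0.07,"y":-0.02,"z":0},{"x":-0.07,"y":-0.02,"z":0}])

```text
$.commands[0]: bad value
```

```bash
cat > snap.py <<'E'
import sys,pickle
from rig import *
import cv2
n=sys.argv[1]
o=observe(); m=camera_model("wrist"); im=grab_frame("wrist")[:,:,::-1]
cv2.imwrite(f"pics/{n}.png",im); pickle.dump((o,m),open(f"pics/{n}.pkl","wb"))
print(o["clock"],o["tool_pos"].round(4),o["tool_rot"].round(4),o["ft_force"].round(1),o["gripper_width"])
E
python3 snap.py t1
```

```text
0.15 [0.1831 0.5182 0.218 ] [-5.3120e-01 -3.0959e+00  2.0000e-03] [ 0.2 -0.8 -0.3] 0.9986406853725361
```

View pics/t1.png

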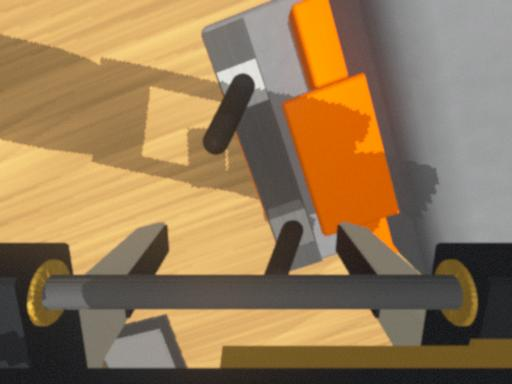

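>>> move_arm(commands=[{"x":-0.05,"y":-0.035,"z":0.0,"rx":0,"ry":0,"rz":0},{"x":-0.1,"y":-0.07,"z":0.0,"rx":0,"ry":0,"rz":0},{"x":-0.15,"y":-0.1,"z":0.0,"rx":0,"ry":0,"rz":0},{"x":-0.2,"y":-0.13,"z":0.0,"rx":0,"ry":0,"rz":0},{"x":-0.2,"y":-0.14,"z":0.0,"rx":0,"ry":0,"rz":0}])

```text
clock: 0.7
tool_pos: [0.3267, 0.3183, 0.2187]
tool_rot: [0.531, 3.095, 0.0]
ft_force: [-0.1, 1.0, 1.5]
gripper_width: 0.998
```

>>> move_arm(commands=[{"x":-0.04,"y":-0.02,"z":0.0,"rx":0,"ry":0,"rz":0},{"x":-0.06,"y":-0.03,"z":0.0,"rx":0,"ry":0,"rz":0},{"x":-0.06,"y":-0.03,"z":0.0,"rx":0,"ry":0,"rz":0},{"x":-0.06,"y":-0.03,"z":0.0,"rx":0,"ry":0,"rz":0}])

```text
clock: 1.1
tool_pos: [0.3715, 0.2716, 0.2185]
tool_rot: [-0.534, -3.095, -0.0]
ft_force: [0.3, 1.0, -0.3]
gripper_width: 1.0
```

```bash
python3 snap.py t1
```

```text
1.1 [0.3715 0.2716 0.2185] [-5.336e-01 -3.095e+00 -2.000e-04] [ 0.3  1.  -0.3] 0.9998451521841415
```

>>> move_arm(commands=[{"x":-0.04,"y":-0.02,"z":0.0,"rx":0,"ry":0,"rz":0},{"x":-0.08,"y":-0.03,"z":0.0,"rx":0,"ry":0,"rz":0},{"x":-0.08,"y":-0.03,"z":0.0,"rx":0,"ry":0,"rz":0},{"x":-0.08,"y":-0.03,"z":0.0,"rx":0,"ry":0,"rz":0}])

```text
clock: 1.55
tool_pos: [0.4366, 0.2175, 0.2183]
tool_rot: [-0.531, -3.095, -0.0]
ft_force: [-0.1, -0.2, 0.2]
gripper_width: 1.0
```

```bash
python3 snap.py t2
```

```text
1.55 [0.4366 0.2175 0.2183] [-5.3070e-01 -3.0951e+00 -1.0000e-04] [-0.1 -0.2  0.2] 0.9998911519672564
```

>>> move_arm(commands=[{"x":-0.045,"y":-0.02,"z":0.0,"rx":0,"ry":0,"rz":4},{"x":-0.09,"y":-0.04,"z":0.0,"rx":0,"ry":0,"rz":4},{"x":-0.13,"y":-0.05,"z":0.0,"rx":0,"ry":0,"rz":4},{"x":-0.13,"y":-0.05,"z":0.0,"rx":0,"ry":0,"rz":4},{"x":-0.13,"y":-0.05,"z":0.0,"rx":0,"ry":0,"rz":4}])

```text
clock: 2.1
tool_pos: [0.5423, 0.1273, 0.2182]
tool_rot: [-0.638, -3.074, -0.0]
ft_force: [-0.0, 0.4, -0.8]
gripper_width: 1.003
```

```bash
python3 snap.py p1
```

```text
2.1 [0.5423 0.1273 0.2182] [-6.3800e-01 -3.0743e+00 -4.0000e-04] [-0.   0.4 -0.8] 1.0031401979890275
```

View pics/t1.png

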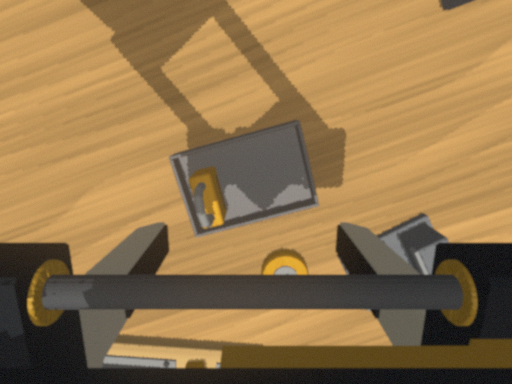

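View pics/t2.png

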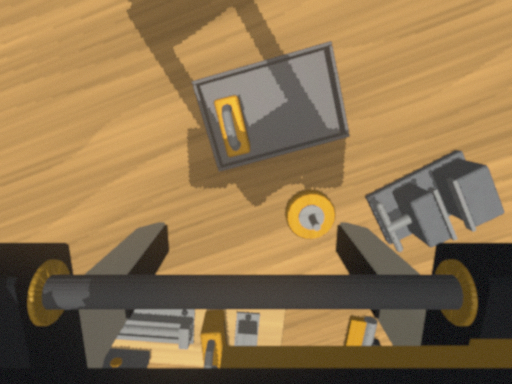

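View pics/p1.png

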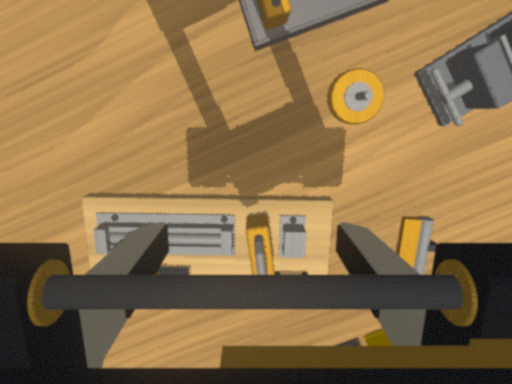

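>>> move_arm(commands=[{"x":-0.03,"y":0.0,"z":0.0,"rx":0,"ry":0,"rz":0},{"x":-0.05,"y":0.0,"z":0.0,"rx":0,"ry":0,"rz":0},{"x":-0.05,"y":0.0,"z":0.0,"rx":0,"ry":0,"rz":0},{"x":-0.05,"y":0.0,"z":0.0,"rx":0,"ry":0,"rz":0}])

```text
clock: 2.55
tool_pos: [0.5875, 0.1079, 0.2186]
tool_rot: [-0.636, -3.075, -0.0]
ft_force: [1.2, -0.8, -0.8]
gripper_width: 1.002
```

```bash
python3 snap.py p2
```

```text
2.55 [0.5875 0.1079 0.2186] [-6.3620e-01 -3.0752e+00 -4.0000e-04] [ 1.2 -0.8 -0.8] 1.00176104248526
```

>>> move_arm(commands=[{"x":-0.03,"y":-0.03,"z":0.0,"rx":0,"ry":0,"rz":0},{"x":-0.06,"y":-0.04,"z":0.0,"rx":0,"ry":0,"rz":0},{"x":-0.06,"y":-0.04,"z":0.0,"rx":0,"ry":0,"rz":0},{"x":-0.06,"y":-0.04,"z":0.0,"rx":0,"ry":0,"rz":0}])

```text
clock: 3.0
tool_pos: [0.6271, 0.0464, 0.2186]
tool_rot: [-0.639, -3.075, -0.001]
ft_force: [-0.8, -0.1, 0.3]
gripper_width: 0.999
```

```bash
python3 snap.py p3
python3 - <<'E'
import cv2
for n,x,y in [("p2",60,90),("p3",60,60)]:
    im=cv2.imread(f"pics/{n}.png"); cv2.imwrite(f"pics/{n}z.png",cv2.resize(im[y:y+160,x:x+260],None,fx=3,fy=3,interpolation=cv2.INTER_CUBIC))
E
```

```text
3.0 [0.6271 0.0464 0.2186] [-6.3900e-01 -3.0747e+00 -7.0000e-04] [-0.8 -0.1  0.3] 0.9989622023294479
```

View pics/p2z.png

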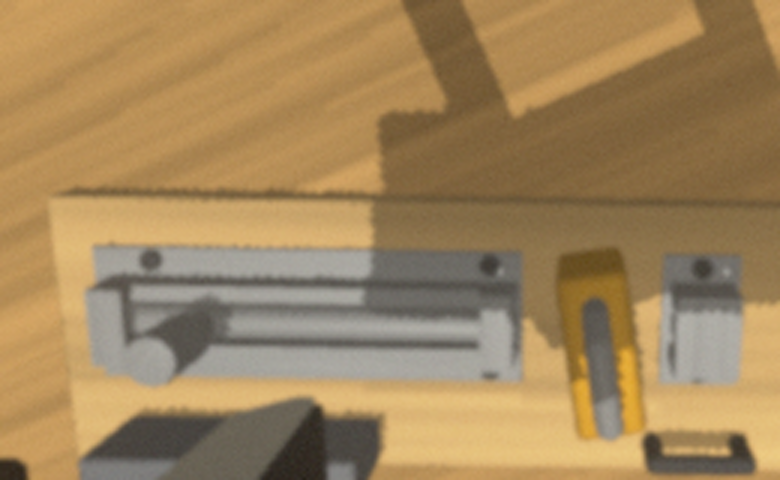

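View pics/p3z.png

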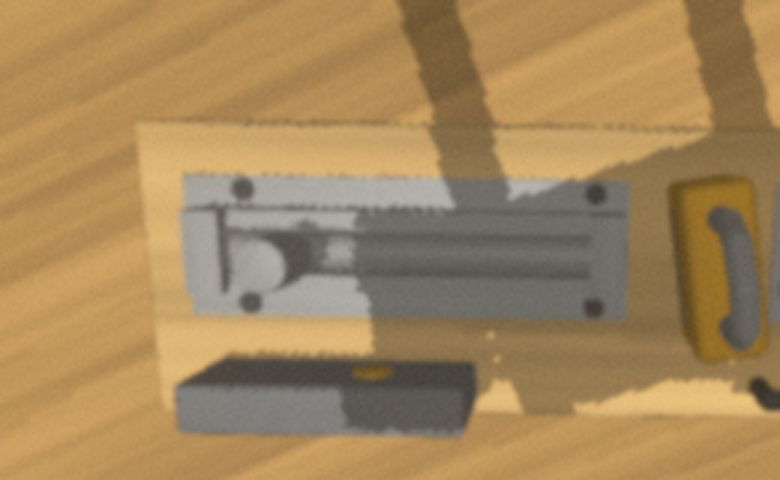

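Run:
```python
import cv2,numpy as np
a=cv2.imread("pics/p2.png")[160:250,225:295]; b=cv2.imread("pics/p3.png")[105:195,270:340]
a=np.clip(a*1.3,0,255).astype('u1') if 0 else a
cv2.imwrite("pics/pz.png",cv2.resize(np.hstack([a,b]),None,fx=5.6,fy=5.6,interpolation=cv2.INTER_CUBIC))
```

```text
(no output)
```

View pics/pz.png

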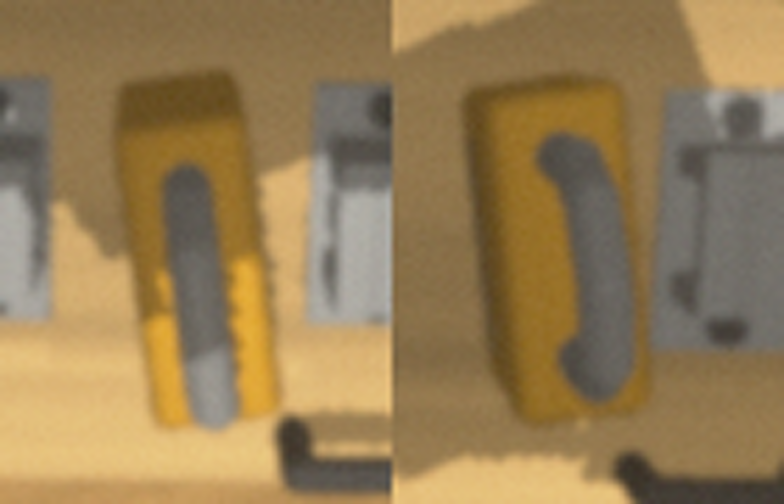

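```bash
cat > p.py <<'E'
import pickle
from h import *
L=lambda n:pickle.load(open(f"pics/{n}.pkl","rb"))
o2,m2=L("p2");o3,m3=L("p3")
a=lambda x,y:(225+x/5.6-.4,160+y/5.6-.4)
b=lambda x,y:(270+(x-392)/5.6-.4,105+y/5.6-.4)
P2=[(118,132),(240,122),(280,408),(160,425)];P3=[(487,95),(622,82),(650,405),(520,420)]
Q=[]
for p,q in zip(P2,P3):
    X,e=tri([(m2,*a(*p)),(m3,*b(*q))]); Q.append(X); print(X.round(4),np.round(e,2))
Q=np.array(Q)
for n,q in [("tri",Q),("p2",np.array([onz(m2,*a(*p),.066) for p in P2])),("p3",np.array([onz(m3,*b(*p),.066) for p in P3]))]:
    ax=q[2]+q[3]-q[0]-q[1]; ay=q[1]+q[2]-q[0]-q[3]
    print(n,"cen",q.mean(0).round(4),"yaw from x,y",np.degrees(np.arctan2(ax[1],ax[0])),np.degrees(np.arctan2(ay[1],ay[0]))-90,np.linalg.norm(ax)/2,np.linalg.norm(ay)/2)
# shackle two bottom end silhouettes: width midline at z .1
print("shackle line p2 @z=.1", onz(m2,*a(192,220),.098), onz(m2,*a(212,400),.095))
# board edge & knob
c2=lambda x,y:(60+x/3-.33,90+y/3-.33); c3=lambda x,y:(60+x/3-.33,60+y/3-.33)
print("board back edge", [onz(m2,*c2(*p),.018).round(4) for p in [(60,198),(370,198),(775,206)]],[onz(m3,*c3(*p),.018).round(4) for p in [(140,122),(770,130)]])
print("knob",tri([(m2,*c2(152,360)),(m3,*c3(257,266))]))
tool=o3["tool_rot"];R=Rn.from_rotvec(tool).as_matrix();print("tool y angle",np.degrees(np.arctan2(R[1,1],R[0,1])))
o1,w1=L("t1");o4,w2=L("t2")
E
python3 p.py
```

```text
[0.5881 0.1002 0.0661] [0.39 0.41]
[0.5947 0.1216 0.0699] [0. 0.]
[0.6511 0.1069 0.0624] [0.16 0.17]
[0.6446 0.0843 0.063 ] [0.3  0.32]
tri cen [0.6196 0.1033 0.0654] yaw from x,y -15.201854025402797 -16.58955920082512 0.058738143220207456 0.023000852655223426
p2 cen [0.6193 0.1035 0.066 ] yaw from x,y -15.27820355199992 -16.60668436421598 0.05664057104854546 0.022547598597174773
p3 cen [0.6192 0.1032 0.066 ] yaw from x,y -15.90207207078456 -17.371456340591507 0.05770695957028138 0.023461748219395187
shackle line p2 @z=.1 [0.60059344 0.10915695 0.098     ] [0.63223259 0.09949824 0.095     ]
board back edge [array([ 0.4933, -0.0663,  0.018 ]), array([0.5401, 0.0423, 0.018 ]), array([0.6042, 0.1831, 0.018 ])] [array([ 0.4916, -0.0689,  0.018 ]), array([0.5859, 0.1415, 0.018 ])]
knob (array([ 0.55692899, -0.03294877,  0.07910082]), [np.float64(0.44269016425241475), np.float64(0.4629596897553835)])
tool y angle 66.5197407418507
```

>>> move_arm(commands=[{"x":0.03,"y":0.03,"z":0.0,"rx":0,"ry":0,"rz":-7},{"x":0.03,"y":0.0495,"z":0.03,"rx":0,"ry":0,"rz":-7},{"x":0.03,"y":0.0495,"z":0.075,"rx":0,"ry":0,"rz":-7},{"x":0.03,"y":0.0495,"z":0.1,"rx":0,"ry":0,"rz":-7},{"x":0.03,"y":0.0495,"z":0.1,"rx":0,"ry":0,"rz":-7}])

```text
clock: 3.55
tool_pos: [0.6159, 0.1049, 0.1147]
tool_rot: [-0.445, -3.101, 0.001]
ft_force: [-0.9, 0.2, -0.1]
gripper_width: 1.003
```

```bash
python3 snap.py g1
```

```text
3.55 [0.6159 0.1049 0.1147] [-4.4540e-01 -3.1009e+00  1.3000e-03] [-0.9  0.2 -0.1] 1.0025248323760687
```

View pics/g1.png

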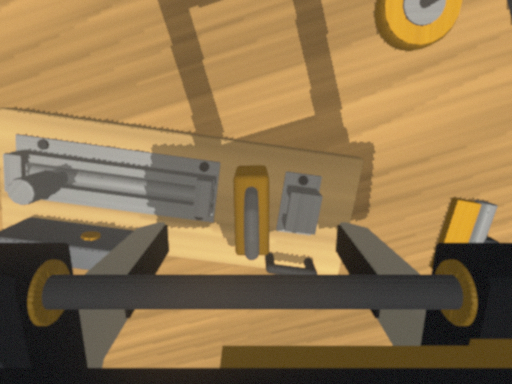

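>>> move_arm(commands=[{"x":-0.0035,"y":0.0,"z":0.02,"rx":0,"ry":0,"rz":0},{"x":-0.0035,"y":0.0,"z":0.037,"rx":0,"ry":0,"rz":0},{"x":-0.0035,"y":0.0,"z":0.037,"rx":0,"ry":0,"rz":0},{"x":-0.0035,"y":0.0,"z":0.037,"rx":0,"ry":0,"rz":0}])

```text
clock: 4.0
tool_pos: [0.6244, 0.1024, 0.0837]
tool_rot: [0.449, 3.107, 0.001]
ft_force: [0.2, -0.1, -0.7]
gripper_width: 0.999
```

>>> move_arm(commands=[{"x":0.0,"y":0.0,"z":0.0,"rx":0,"ry":0,"rz":0},{"x":0.0,"y":0.0,"z":0.0,"rx":0,"ry":0,"rz":0},{"x":0.0,"y":0.0,"z":0.0,"rx":0,"ry":0,"rz":0},{"x":0.0,"y":0.0,"z":0.0,"rx":0,"ry":0,"rz":0},{"x":0.0,"y":0.0,"z":0.0,"rx":0,"ry":0,"rz":0}], hand=255)

```text
clock: 4.5
tool_pos: [0.6237, 0.102, 0.0818]
tool_rot: [0.45, 3.109, 0.0]
ft_force: [0.2, 0.9, 0.2]
gripper_width: 0.622
```

```bash
python3 snap.py g2
python3 - <<'E'
import pickle,cv2
from h import *
L=lambda n:pickle.load(open(f"pics/{n}.pkl","rb"))
for n in ("t1","t2"):
    im=cv2.imread(f"pics/{n}.png"); x,y=(160,30) 
    cv2.imwrite(f"pics/{n}z.png",cv2.resize(im[y:y+215,x:x+200],None,fx=2.7,fy=2.7,interpolation=cv2.INTER_CUBIC))
E
```

```text
4.5 [0.6237 0.102  0.0818] [0.45  3.109 0.   ] [0.2 0.9 0.2] 0.621669626166361
```

View pics/t1z.png

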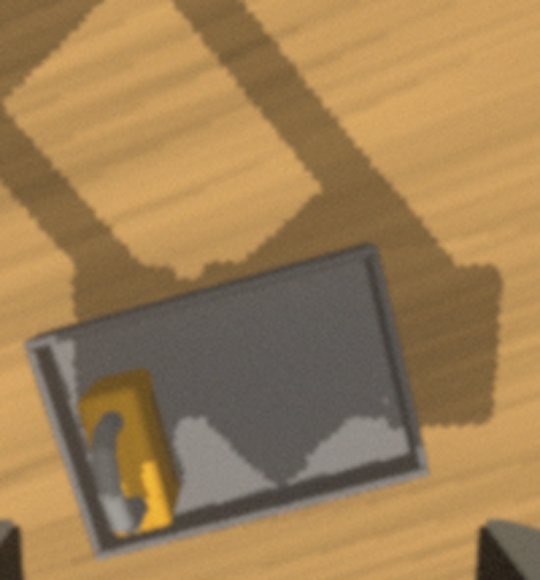

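View pics/t2z.png

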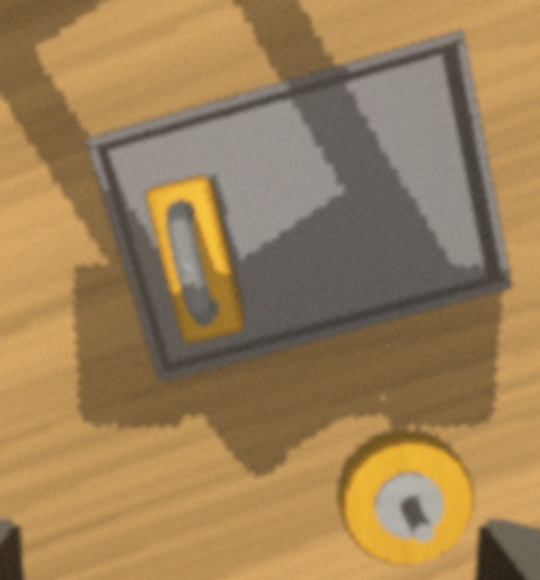

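View pics/g2.png

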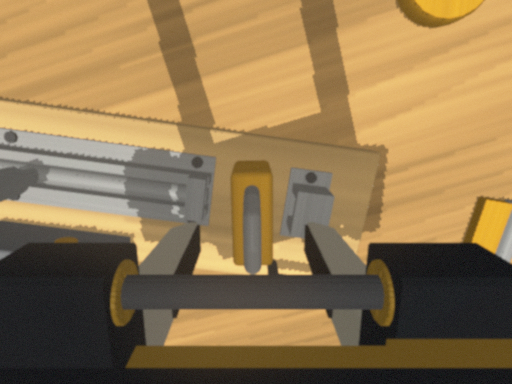

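>>> move_arm(commands=[{"x":0.004,"y":0.0,"z":0.005,"rx":0,"ry":0,"rz":0},{"x":0.004,"y":0.0,"z":0.005,"rx":0,"ry":0,"rz":0},{"x":0.004,"y":0.0,"z":0.005,"rx":0,"ry":0,"rz":0},{"x":0.004,"y":0.0,"z":0.005,"rx":0,"ry":0,"rz":0},{"x":0.004,"y":0.0,"z":0.005,"rx":0,"ry":0,"rz":0}])

```text
clock: 5.05
tool_pos: [0.6199, 0.1032, 0.0767]
tool_rot: [0.45, 3.109, 0.0]
ft_force: [-0.3, -0.4, -0.1]
gripper_width: 0.146
```

>>> move_arm(commands=[{"x":0.0,"y":0.0,"z":0.0,"rx":0,"ry":0,"rz":0},{"x":0.0,"y":0.0,"z":0.0,"rx":0,"ry":0,"rz":0},{"x":0.0,"y":0.0,"z":0.0,"rx":0,"ry":0,"rz":0},{"x":0.0,"y":0.0,"z":0.0,"rx":0,"ry":0,"rz":0},{"x":0.0,"y":0.0,"z":0.0,"rx":0,"ry":0,"rz":0}])

```text
clock: 5.55
tool_pos: [0.6199, 0.1032, 0.0768]
tool_rot: [0.45, 3.109, 0.0]
ft_force: [0.8, 0.3, 0.6]
gripper_width: 0.088
```

```bash
cat > t.py <<'E'
import pickle
from h import *
L=lambda n:pickle.load(open(f"pics/{n}.pkl","rb"))
o1,m1=L("t1");o2,m2=L("t2")
a=lambda x,y:(160+x/2.7-.3,30+y/2.7-.3)
P1=[(28,342),(372,246),(428,470),(98,553)];P2=[(90,143),(462,36),(510,286),(162,377)]
Q=[]
for p,q in zip(P1,P2):
    X,e=tri([(m1,*a(*p)),(m2,*a(*q))]);Q.append(X);print(X.round(4),np.round(e,2))
Q=np.array(Q)
for n,q in [("tri",Q),("1",np.array([onz(m1,*a(*p),.03) for p in P1])),("2",np.array([onz(m2,*a(*p),.03) for p in P2]))]:
    ax=q[2]+q[3]-q[0]-q[1]; ay=q[1]+q[2]-q[0]-q[3]
    print(n,q.mean(0).round(4),"yaw",np.degrees(np.arctan2(ax[1],ax[0])),np.degrees(np.arctan2(ay[1],ay[0]))-90,np.linalg.norm(ax)/2,np.linalg.norm(ay)/2)
tp=np.array([onz(m2,*a(*p),.052) for p in [(147,190),(212,178),(243,326),(183,342)]]);print("tp",tp.mean(0),tp)
E
python3 t.py; python3 snap.py g3
```

```text
[0.3244 0.1898 0.0215] [0.12 0.12]
[0.3355 0.3382 0.0252] [1.02 1.09]
[0.4339 0.332  0.0228] [0.16 0.17]
[0.4212 0.1835 0.0252] [0.47 0.5 ]
tri [0.3788 0.2609 0.0237] yaw -3.6511784766014572 -4.5848352636359095 0.09780450395737406 0.14890160633926255
1 [0.3773 0.2612 0.03  ] yaw -3.9304313298891 -4.398592894771653 0.09637722734791294 0.14600275656440975
2 [0.379 0.261 0.03 ] yaw -4.1186248597875 -4.4983356851512895 0.09595154973582233 0.14658443583025993
tp [0.38075943 0.21616563 0.052     ] [[0.35075707 0.20779786 0.052     ]
 [0.35473984 0.23183563 0.052     ]
 [0.40971017 0.22442048 0.052     ]
 [0.40783063 0.20060853 0.052     ]]
5.55 [0.6199 0.1032 0.0768] [0.4499 3.1089 0.    ] [0.8 0.3 0.6] 0.08836397131464957
```

View pics/g3.png

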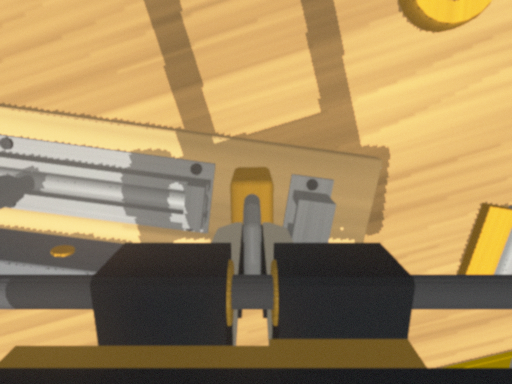

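>>> move_arm(commands=[{"x":0.0,"y":0.0,"z":-0.005,"rx":0,"ry":0,"rz":0},{"x":0.0,"y":0.0,"z":-0.02,"rx":0,"ry":0,"rz":0},{"x":0.0,"y":0.0,"z":-0.045,"rx":0,"ry":0,"rz":0},{"x":0.0,"y":0.0,"z":-0.075,"rx":0,"ry":0,"rz":0},{"x":0.0,"y":0.0,"z":-0.1,"rx":0,"ry":0,"rz":0}])

```text
clock: 6.1
tool_pos: [0.6191, 0.1033, 0.1771]
tool_rot: [-0.45, -3.107, 0.0]
ft_force: [0.4, 0.0, -4.8]
gripper_width: 0.085
```

>>> move_arm(commands=[{"x":0.015,"y":0.006,"z":-0.005,"rx":0,"ry":0,"rz":0},{"x":0.045,"y":0.019,"z":-0.005,"rx":0,"ry":0,"rz":-2},{"x":0.08,"y":0.034,"z":-0.005,"rx":0,"ry":0,"rz":-4},{"x":0.115,"y":0.049,"z":-0.005,"rx":0,"ry":0,"rz":-6},{"x":0.15,"y":0.063,"z":-0.005,"rx":0,"ry":0,"rz":-8}])

```text
clock: 6.6
tool_pos: [0.4901, 0.2072, 0.1797]
tool_rot: [-0.23, -3.129, 0.001]
ft_force: [0.3, 0.1, -4.9]
gripper_width: 0.084
```

```bash
python3 snap.py l1; python3 -c "
from h import *
from rig import *
o=observe();R=Rn.from_rotvec(o['tool_rot']).as_matrix();print(R.T@(np.array([.3812,.299,.0628])-o['tool_pos']),np.degrees(np.arctan2(R[1,1],R[0,1])))"
```

```text
6.6 [0.4901 0.2072 0.1797] [-2.2960e-01 -3.1291e+00  7.0000e-04] [ 0.3  0.1 -4.9] 0.08427276645157221
[0.11373039 0.07269704 0.11793766] 81.835343929879
```

View pics/l1.png

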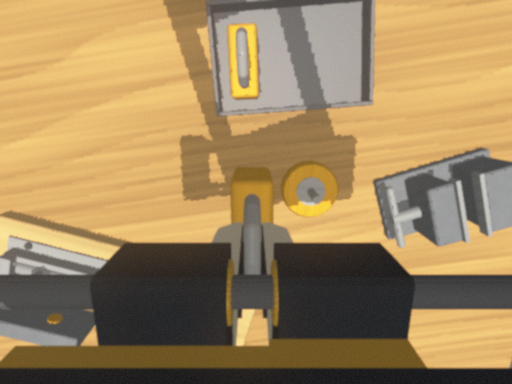

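>>> move_arm(commands=[{"x":0.035,"y":0.022,"z":0.0,"rx":0,"ry":0,"rz":-2},{"x":0.07,"y":0.045,"z":0.0,"rx":0,"ry":0,"rz":-4},{"x":0.1,"y":0.064,"z":0.0,"rx":0,"ry":0,"rz":-4},{"x":0.114,"y":0.073,"z":0.02,"rx":0,"ry":0,"rz":-4},{"x":0.114,"y":0.073,"z":0.05,"rx":0,"ry":0,"rz":-4}])

```text
clock: 7.15
tool_pos: [0.3887, 0.2971, 0.1315]
tool_rot: [0.118, 3.139, 0.003]
ft_force: [0.6, 0.4, -5.6]
gripper_width: 0.089
```

>>> move_arm(commands=[{"x":0.0,"y":0.0,"z":0.02,"rx":0,"ry":0,"rz":0},{"x":0.0,"y":0.0,"z":0.03,"rx":0,"ry":0,"rz":0},{"x":0.0,"y":0.0,"z":0.03,"rx":0,"ry":0,"rz":0},{"x":0.0,"y":0.0,"z":0.03,"rx":0,"ry":0,"rz":0}])

```text
clock: 7.55
tool_pos: [0.3918, 0.2952, 0.1019]
tool_rot: [-0.123, -3.139, 0.0]
ft_force: [0.3, -0.0, -4.9]
gripper_width: 0.085
```

```bash
python3 snap.py l2; python3 -c "
from h import *
from rig import *
o=observe();R=Rn.from_rotvec(o['tool_rot']).as_matrix();print(R.T@(np.array([.3812,.299,.0628])-o['tool_pos']),np.degrees(np.arctan2(R[1,1],R[0,1])))"
```

```text
7.55 [0.3918 0.2952 0.1019] [-0.1228 -3.1391  0.    ] [ 0.3 -0.  -4.9] 0.08508016667595196
[0.01141534 0.00274984 0.03956963] 85.5125836200096
```

View pics/l2.png

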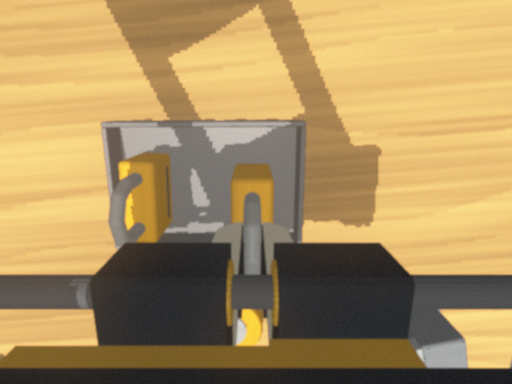

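>>> move_arm(commands=[{"x":0.011,"y":0.003,"z":0.0,"rx":0,"ry":0,"rz":0},{"x":0.011,"y":0.003,"z":0.015,"rx":0,"ry":0,"rz":0},{"x":0.011,"y":0.003,"z":0.03,"rx":0,"ry":0,"rz":0},{"x":0.011,"y":0.003,"z":0.034,"rx":0,"ry":0,"rz":0},{"x":0.011,"y":0.003,"z":0.034,"rx":0,"ry":0,"rz":0}])

```text
clock: 8.1
tool_pos: [0.3805, 0.299, 0.0677]
tool_rot: [-0.122, -3.139, 0.0]
ft_force: [0.5, 0.7, -4.6]
gripper_width: 0.087
```

>>> move_arm(commands=[{"x":0.0,"y":0.0,"z":0.001,"rx":0,"ry":0,"rz":0},{"x":0.0,"y":0.0,"z":0.002,"rx":0,"ry":0,"rz":0},{"x":0.0,"y":0.0,"z":0.003,"rx":0,"ry":0,"rz":0},{"x":0.0,"y":0.0,"z":0.003,"rx":0,"ry":0,"rz":0}])

```text
clock: 8.5
tool_pos: [0.3811, 0.299, 0.0648]
tool_rot: [0.123, 3.139, 0.0]
ft_force: [0.1, -0.9, -5.2]
gripper_width: 0.087
```

```bash
python3 snap.py l3
```

```text
8.5 [0.3811 0.299  0.0648] [1.226e-01 3.139e+00 2.000e-04] [ 0.1 -0.9 -5.2] 0.08669324502891879
```

View pics/l3.png

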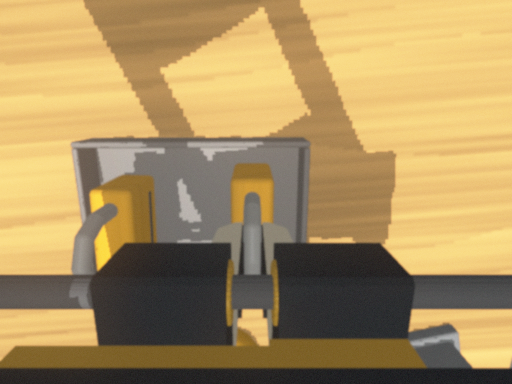

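Not touching yet; creep down about 2 mm.

>>> move_arm(commands=[{"x":0.0,"y":0.0,"z":0.0005,"rx":0,"ry":0,"rz":0},{"x":0.0,"y":0.0,"z":0.001,"rx":0,"ry":0,"rz":0},{"x":0.0,"y":0.0,"z":0.0015,"rx":0,"ry":0,"rz":0},{"x":0.0,"y":0.0,"z":0.0015,"rx":0,"ry":0,"rz":0}])

```text
clock: 8.95
tool_pos: [0.3811, 0.2992, 0.0637]
tool_rot: [0.122, 3.139, 0.001]
ft_force: [-2.1, 0.1, 4.2]
gripper_width: 0.09
```

>>> move_arm(commands=[{"x":0.0,"y":0.0,"z":0.0005,"rx":0,"ry":0,"rz":0},{"x":0.0,"y":0.0,"z":0.0005,"rx":0,"ry":0,"rz":0}])

```text
clock: 9.15
tool_pos: [0.3812, 0.2994, 0.0637]
tool_rot: [0.122, 3.138, 0.001]
ft_force: [-3.1, 0.2, 8.2]
gripper_width: 0.088
```

```bash
python3 -c "
from rig import *
o=observe();print(o['ft_force'],o['tool_pos'])"
```

```text
[-3.09875949  0.15963847  8.21808168] [0.38122387 0.29935674 0.06371163]
```

>>> move_arm(commands=[{"x":0.0,"y":0.0,"z":-0.0008,"rx":0,"ry":0,"rz":0},{"x":0.0,"y":0.0,"z":-0.0008,"rx":0,"ry":0,"rz":0}])

```text
clock: 9.35
tool_pos: [0.3811, 0.2991, 0.0638]
tool_rot: [0.122, 3.139, 0.001]
ft_force: [-1.5, 0.6, 3.3]
gripper_width: 0.089
```

>>> move_arm(commands=[{"x":0.0,"y":0.0,"z":0.0,"rx":0,"ry":0,"rz":0},{"x":0.0,"y":0.0,"z":0.0,"rx":0,"ry":0,"rz":0},{"x":0.0,"y":0.0,"z":0.0,"rx":0,"ry":0,"rz":0},{"x":0.0,"y":0.0,"z":0.0,"rx":0,"ry":0,"rz":0},{"x":0.0,"y":0.0,"z":0.0,"rx":0,"ry":0,"rz":0}], hand=160)

```text
clock: 9.85
tool_pos: [0.3812, 0.299, 0.0634]
tool_rot: [0.123, 3.139, -0.0]
ft_force: [0.5, -0.1, 0.5]
gripper_width: 0.367
```

>>> move_arm(commands=[{"x":0.0,"y":0.0,"z":-0.015,"rx":0,"ry":0,"rz":0},{"x":0.0,"y":0.0,"z":-0.045,"rx":0,"ry":0,"rz":0},{"x":0.0,"y":0.0,"z":-0.08,"rx":0,"ry":0,"rz":0},{"x":0.0,"y":0.0,"z":-0.12,"rx":0,"ry":0,"rz":0},{"x":0.0,"y":0.0,"z":-0.13,"rx":0,"ry":0,"rz":0}])

```text
clock: 10.35
tool_pos: [0.3832, 0.3001, 0.1978]
tool_rot: [0.122, 3.132, 0.005]
ft_force: [0.6, 0.1, 0.3]
gripper_width: 0.374
```

```bash
python3 snap.py l4; python3 -c "
from h import *
from rig import *
o=observe();R=Rn.from_rotvec(o['tool_rot']).as_matrix();print(R.T@(np.array([.5569,-.033,.15])-o['tool_pos']),np.degrees(np.arctan2(R[1,1],R[0,1])))"
```

```text
10.35 [0.3832 0.3001 0.1978] [0.1221 3.1324 0.0054] [0.6 0.1 0.3] 0.3735090237069623
[-0.19888042 -0.31863918  0.0475159 ] 85.53857583053261
```

View pics/l4.png

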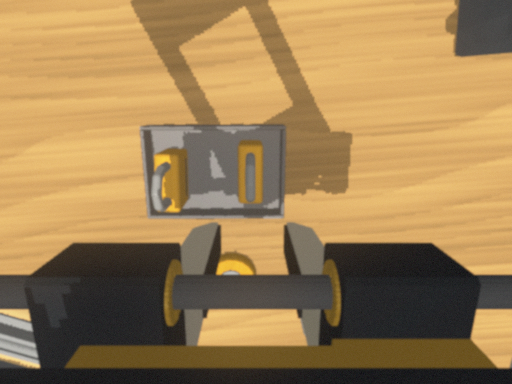

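>>> move_arm(commands=[{"x":-0.025,"y":-0.04,"z":0.0,"rx":0,"ry":0,"rz":4},{"x":-0.05,"y":-0.08,"z":0.0,"rx":0,"ry":0,"rz":8},{"x":-0.075,"y":-0.12,"z":0.0,"rx":0,"ry":0,"rz":12},{"x":-0.1,"y":-0.16,"z":0.0,"rx":0,"ry":0,"rz":16},{"x":-0.125,"y":-0.2,"z":0.0,"rx":0,"ry":0,"rz":19.5}], hand=100)

```text
clock: 10.9
tool_pos: [0.4898, 0.0882, 0.1918]
tool_rot: [-0.656, -3.07, 0.0]
ft_force: [1.1, 0.2, 0.1]
gripper_width: 0.605
```

```bash
cat > rel.py <<'E'
import sys
from h import *
from rig import *
o=observe();R=Rn.from_rotvec(o['tool_rot']).as_matrix();print("rel",(R.T@(np.array(list(map(float,sys.argv[1:4])))-o['tool_pos'])).round(4),np.degrees(np.arctan2(R[1,1],R[0,1])).round(2),o["tool_pos"].round(4),"tilt",np.degrees(R[:2,2]).round(2),"F",o["ft_force"].round(1),o["clock"])
E
python3 rel.py .557 -.033 .15
```

```text
rel [-0.1109 -0.0831  0.0417] 65.88 [0.4898 0.0882 0.1918] tilt [-0.13  0.01] F [1.1 0.2 0.1] 10.9
```

>>> move_arm(commands=[{"x":-0.03,"y":-0.03,"z":0.0,"rx":0,"ry":0,"rz":0},{"x":-0.06,"y":-0.06,"z":0.0,"rx":0,"ry":0,"rz":0},{"x":-0.07,"y":-0.06,"z":0.0,"rx":0,"ry":0,"rz":0},{"x":-0.07,"y":-0.06,"z":0.0,"rx":0,"ry":0,"rz":0},{"x":-0.07,"y":-0.06,"z":0.0,"rx":0,"ry":0,"rz":0}])

```text
clock: 11.4
tool_pos: [0.5287, 0.0076, 0.1923]
tool_rot: [-0.651, -3.071, -0.001]
ft_force: [0.7, 0.1, -0.4]
gripper_width: 0.606
```

```bash
python3 snap.py k1
```

```text
11.4 [0.5287 0.0076 0.1923] [-6.5140e-01 -3.0706e+00 -8.0000e-04] [ 0.7  0.1 -0.4] 0.6060045848264657
```

>>> move_arm(commands=[{"x":-0.03,"y":-0.02,"z":0.0,"rx":0,"ry":0,"rz":0},{"x":-0.04,"y":-0.02,"z":0.0,"rx":0,"ry":0,"rz":0},{"x":-0.04,"y":-0.02,"z":0.0,"rx":0,"ry":0,"rz":0},{"x":-0.04,"y":-0.02,"z":0.0,"rx":0,"ry":0,"rz":0}])

```text
clock: 11.85
tool_pos: [0.5574, -0.0265, 0.1932]
tool_rot: [-0.65, -3.072, -0.001]
ft_force: [-1.1, 0.2, 0.4]
gripper_width: 0.608
```

```bash
python3 snap.py k2; python3 -c "
import cv2,numpy as np
a=cv2.imread('pics/k1.png')[130:300,170:300];b=cv2.imread('pics/k2.png')[90:260,190:320]
cv2.imwrite('pics/kz.png',cv2.resize(np.hstack([a,b]),None,fx=3,fy=3,interpolation=cv2.INTER_CUBIC))"
```

```text
11.85 [ 0.5574 -0.0265  0.1932] [-6.5040e-01 -3.0723e+00 -8.0000e-04] [-1.1  0.2  0.4] 0.6083536523230203
```

View pics/k2.png

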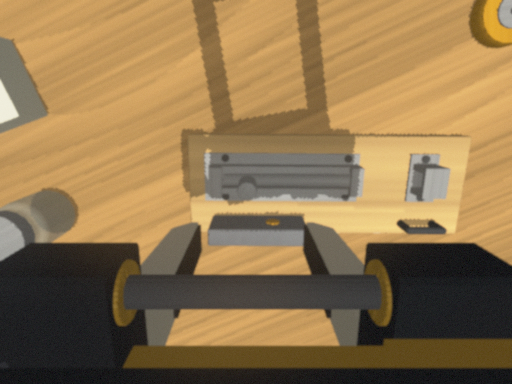

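View pics/kz.png

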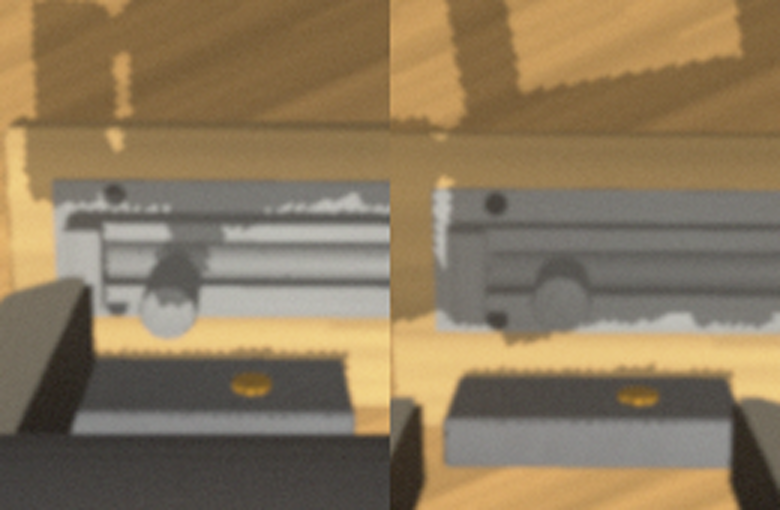

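```bash
cat > k.py <<'E'
import pickle
from h import *
L=lambda n:pickle.load(open(f"pics/{n}.pkl","rb"))
o1,m1=L("k1");o2,m2=L("k2");_,mp2=L("p2");_,mp3=L("p3")
a=lambda x,y:(170+x/3-.33,130+y/3-.33);b=lambda x,y:(190+(x-390)/3-.33,90+y/3-.33)
c2=lambda x,y:(60+x/3-.33,90+y/3-.33); c3=lambda x,y:(60+x/3-.33,60+y/3-.33)
obs=[(m1,*a(169,310)),(m2,*b(561,302)),(mp2,*c2(152,360)),(mp3,*c3(257,266))]
print(tri(obs[:2]),tri(obs))
for z in (.080,.084): print([onz(*o_,z).round(4) for o_ in obs])
E
python3 k.py; python3 rel.py .557 -.033 .15
```

```text
(array([ 0.55674122, -0.03120991,  0.08097868]), [np.float64(0.15361005647416923), np.float64(0.15842674669012038)]) (array([ 0.55665956, -0.0313474 ,  0.08194484]), [np.float64(0.4968288059923993), np.float64(0.31802843933181446), np.float64(0.39123140893707814), np.float64(0.8899668982618344)])
[array([ 0.5572, -0.0314,  0.08  ]), array([ 0.5568, -0.0314,  0.08  ]), array([ 0.5572, -0.0322,  0.08  ]), array([ 0.5566, -0.0329,  0.08  ])]
[array([ 0.5559, -0.0304,  0.084 ]), array([ 0.556 , -0.0309,  0.084 ]), array([ 0.5567, -0.03  ,  0.084 ]), array([ 0.5567, -0.0315,  0.084 ])]
rel [-0.0025 -0.0061  0.0433] 66.1 [ 0.5573 -0.0264  0.1933] tilt [-0.06  0.04] F [ 0.3  0.1 -0. ] 11.9
```

>>> move_arm(commands=[{"x":-0.0015,"y":-0.005,"z":0.03,"rx":0,"ry":0,"rz":0},{"x":-0.0015,"y":-0.005,"z":0.075,"rx":0,"ry":0,"rz":0},{"x":-0.0015,"y":-0.005,"z":0.11,"rx":0,"ry":0,"rz":0},{"x":-0.0015,"y":-0.005,"z":0.13,"rx":0,"ry":0,"rz":0},{"x":-0.0015,"y":-0.005,"z":0.134,"rx":0,"ry":0,"rz":0}])

```text
clock: 12.4
tool_pos: [0.5547, -0.0315, 0.0569]
tool_rot: [-0.65, -3.068, -0.001]
ft_force: [-0.2, -0.1, 0.3]
gripper_width: 0.608
```

>>> move_arm(commands=[{"x":0.0,"y":0.0,"z":0.0,"rx":0,"ry":0,"rz":0},{"x":0.0,"y":0.0,"z":0.0,"rx":0,"ry":0,"rz":0},{"x":0.0,"y":0.0,"z":0.0,"rx":0,"ry":0,"rz":0},{"x":0.0,"y":0.0,"z":0.0,"rx":0,"ry":0,"rz":0},{"x":0.0,"y":0.0,"z":0.0,"rx":0,"ry":0,"rz":0}], hand=195)

```text
clock: 12.9
tool_pos: [0.5579, -0.0332, 0.0603]
tool_rot: [0.652, 3.072, -0.0]
ft_force: [-0.9, 0.3, -0.1]
gripper_width: 0.251
```

```bash
python3 rel.py .5567 -.0314 .058; python3 snap.py k3
```

```text
rel [0.0018 0.0012 0.0023] 66.03 [ 0.5579 -0.0332  0.0603] tilt [ 0.08 -0.02] F [-0.9  0.3 -0.1] 12.9
12.9 [ 0.5579 -0.0332  0.0603] [ 6.5200e-01  3.0717e+00 -1.0000e-04] [-0.9  0.3 -0.1] 0.25060202337878384
```

View pics/k3.png

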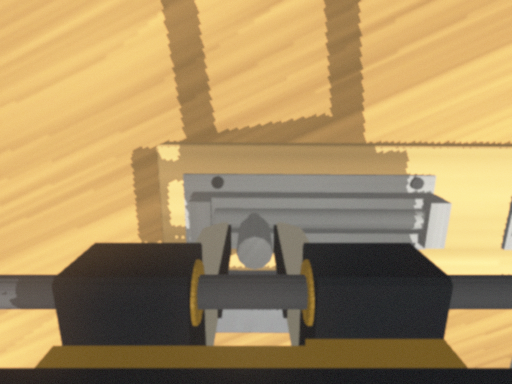

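>>> move_arm(commands=[{"x":0.0015,"y":0.006,"z":0.0,"rx":0,"ry":0,"rz":0},{"x":0.0015,"y":0.018,"z":0.0,"rx":0,"ry":0,"rz":0},{"x":0.0015,"y":0.032,"z":0.0,"rx":0,"ry":0,"rz":0},{"x":0.0015,"y":0.046,"z":0.0,"rx":0,"ry":0,"rz":0},{"x":0.0015,"y":0.06,"z":0.0,"rx":0,"ry":0,"rz":0}])

```text
clock: 13.45
tool_pos: [0.5814, 0.0235, 0.0597]
tool_rot: [0.651, 3.072, -0.0]
ft_force: [0.4, -4.2, 2.0]
gripper_width: 0.236
```

>>> move_arm(commands=[{"x":0.0,"y":0.006,"z":0.0,"rx":0,"ry":0,"rz":0},{"x":0.0,"y":0.012,"z":0.0,"rx":0,"ry":0,"rz":0},{"x":0.0,"y":0.018,"z":0.0,"rx":0,"ry":0,"rz":0},{"x":0.0,"y":0.022,"z":0.0,"rx":0,"ry":0,"rz":0},{"x":0.0,"y":0.022,"z":0.0,"rx":0,"ry":0,"rz":0}])

```text
clock: 13.95
tool_pos: [0.5892, 0.0429, 0.0593]
tool_rot: [-0.652, -3.072, -0.0]
ft_force: [-0.5, -0.5, 0.2]
gripper_width: 0.237
```

```bash
python3 rel.py .5567 -.0314 .058; python3 snap.py k4
```

```text
rel [-0.0005 -0.0811  0.0012] 66.04 [0.5892 0.0429 0.0593] tilt [-0.04  0.02] F [-0.5 -0.5  0.2] 13.95
13.95 [0.5892 0.0429 0.0593] [-6.5200e-01 -3.0724e+00 -3.0000e-04] [-0.5 -0.5  0.2] 0.23667814270478443
```

View pics/k4.png

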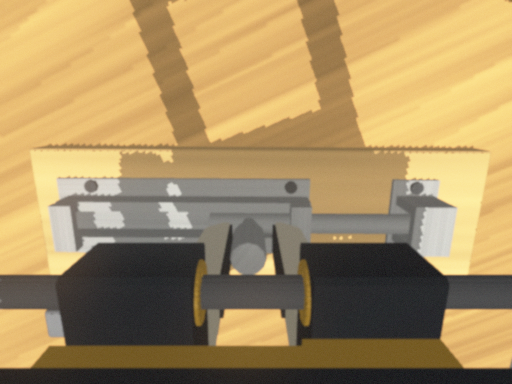

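>>> move_arm(commands=[{"x":0.0,"y":0.002,"z":0.0,"rx":0,"ry":0,"rz":0},{"x":0.0,"y":0.004,"z":0.0,"rx":0,"ry":0,"rz":0},{"x":0.0,"y":0.006,"z":0.0,"rx":0,"ry":0,"rz":0}])

```text
clock: 14.3
tool_pos: [0.5893, 0.0434, 0.0591]
tool_rot: [-0.65, -3.069, 0.013]
ft_force: [-9.2, -22.4, 6.2]
gripper_width: 0.241
```

>>> move_arm(commands=[{"x":0.0,"y":0.0015,"z":0.0,"rx":0,"ry":0,"rz":0},{"x":0.0,"y":0.003,"z":0.0,"rx":0,"ry":0,"rz":0},{"x":0.0,"y":0.003,"z":0.0,"rx":0,"ry":0,"rz":0}])

```text
clock: 14.6
tool_pos: [0.5893, 0.0436, 0.0591]
tool_rot: [-0.65, -3.067, 0.018]
ft_force: [-10.8, -27.0, 7.8]
gripper_width: 0.242
```

```bash
python3 rel.py .5567 -.0314 .058; python3 snap.py k5
```

```text
rel [-0.0006 -0.0818  0.0021] 66.07 [0.5893 0.0436 0.0591] tilt [-0.48 -0.59] F [-10.8 -27.    7.8] 14.6
14.6 [0.5893 0.0436 0.0591] [-0.6501 -3.0674  0.0184] [-10.8 -27.    7.8] 0.24197941252119956
```

View pics/k5.png

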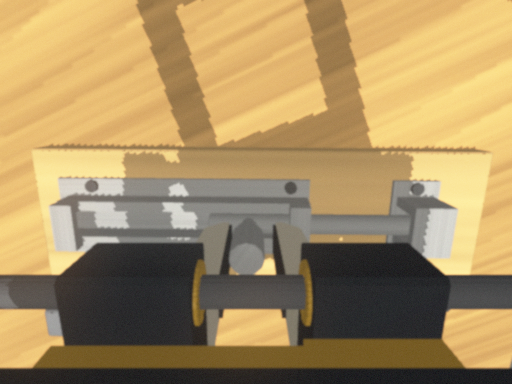

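>>> move_arm(commands=[{"x":0.0,"y":-0.009,"z":0.0,"rx":0,"ry":0,"rz":0},{"x":0.0,"y":-0.011,"z":0.0,"rx":0,"ry":0,"rz":0},{"x":0.0,"y":-0.011,"z":-0.02,"rx":0,"ry":0,"rz":0},{"x":0.0,"y":-0.011,"z":-0.06,"rx":0,"ry":0,"rz":0},{"x":0.0,"y":-0.011,"z":-0.1,"rx":0,"ry":0,"rz":0}])

```text
clock: 15.15
tool_pos: [0.5878, 0.0417, 0.1596]
tool_rot: [-0.652, -3.071, -0.002]
ft_force: [0.7, -0.1, -0.1]
gripper_width: 0.236
```

>>> move_arm(commands=[{"x":0.0,"y":0.01,"z":-0.03,"rx":0,"ry":0,"rz":0},{"x":0.0,"y":0.01,"z":-0.03,"rx":0,"ry":0,"rz":0},{"x":0.0,"y":0.01,"z":-0.03,"rx":0,"ry":0,"rz":0}])

```text
clock: 15.45
tool_pos: [0.5929, 0.0507, 0.1899]
tool_rot: [0.651, 3.072, 0.002]
ft_force: [-0.8, -0.2, -0.4]
gripper_width: 0.234
```

```bash
python3 snap.py k6;  python3 -c "
import cv2,numpy as np
a=cv2.imread('pics/k6.png')[80:260,110:370]
cv2.imwrite('pics/kz2.png',cv2.resize(a,None,fx=3,fy=3,interpolation=cv2.INTER_CUBIC))"
```

```text
15.45 [0.5929 0.0507 0.1899] [6.5060e-01 3.0722e+00 1.6000e-03] [-0.8 -0.2 -0.4] 0.23448865606319144
```

View pics/kz2.png

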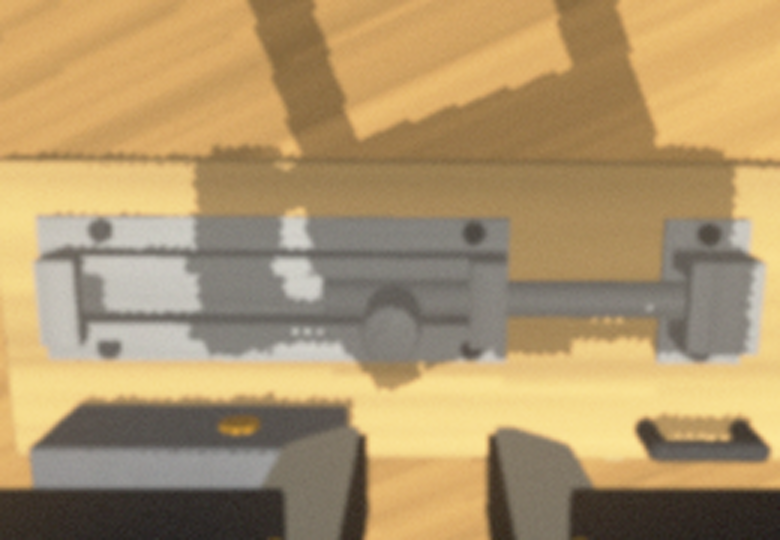

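```bash
cat > k2.py <<'E'
import pickle
from h import *
L=lambda n:pickle.load(open(f"pics/{n}.pkl","rb"))
_,m=L("k6"); _,mk2=L("k2"); _,mk1=L("k1");_,mp2=L("p2");_,mp3=L("p3")
a=lambda x,y:(110+x/3-.33,80+y/3-.33)
ya=np.array([np.cos(np.radians(66)),np.sin(np.radians(66)),0])
def by(X,k): return (X-k)@ya
km=[onz(m,*a(690,y),.047) for y in (265,352)]
kb=[onz(m,*a(664,y),.0) for y in (230,)]
k0=np.mean(km,0)
f=lambda X:0.090+by(X,k0)
print("knob",f(onz(m,*a(390,330),.082)),"front strap L/R",f(onz(m,*a(471,310),.045)),f(onz(m,*a(508,310),.045)),"rear strap L,R",f(onz(m,*a(38,300),.045)),f(onz(m,*a(78,300),.045)),"rod rear",f(onz(m,*a(325,295),.037)))
b=lambda x,y:(190+(x-390)/3-.33,90+y/3-.33)
g=lambda x,y:(170+x/3-.33,130+y/3-.33)
c2=lambda x,y:(60+x/3-.33,90+y/3-.33); c3=lambda x,y:(60+x/3-.33,60+y/3-.33)
print("k2 knob0",f(onz(mk2,*b(561,302),.082)),"rear strap R in k2",f(onz(mk2,*b(486,260),.045)))
print("p2 knob0",f(onz(mp2,*c2(152,360),.082)),"k1",f(onz(mk1,*g(169,310),.082)),"p3",f(onz(mp3,*c3(257,266),.082)))
print("knob/keeper seen", onz(m,*a(390,330),.082))
E
python3 k2.py
python3 -c "
import cv2,numpy as np
a=cv2.imread('pics/k6.png')[140:210,115:350]
b=cv2.imread('pics/k2.png')[140:210,195:430]
cv2.imwrite('pics/kz3.png',cv2.resize(np.vstack([a,b]),None,fx=3.4,fy=3.4,interpolation=cv2.INTER_CUBIC))"
```

```text
knob -0.007285071705692411 front strap L/R 0.01815687038401481 0.030390583384614762 rear strap L,R -0.12457502427274508 -0.11140167683943977 rod rear -0.030828010140274795
k2 knob0 -0.0862421857665765 rear strap R in k2 -0.11173274682475737
p2 knob0 -0.08593701406752391 k1 -0.0859187668525879 p3 -0.0870590586860121
knob/keeper seen [0.58841837 0.04099503 0.082     ]
```

View pics/kz3.png

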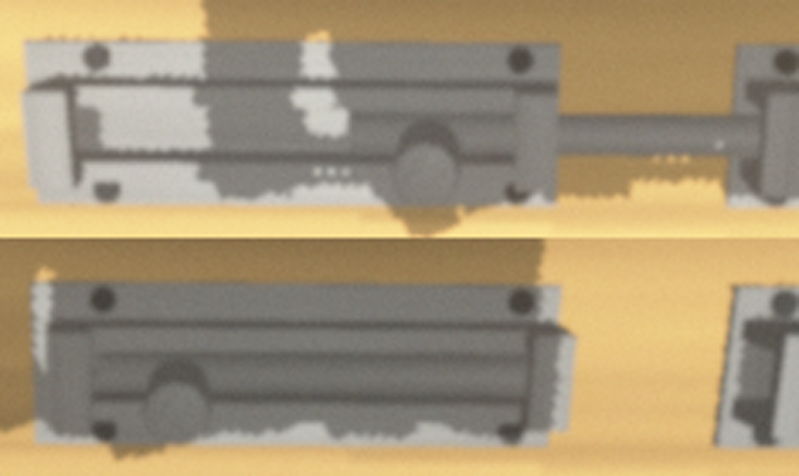

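Run:
```python
from rig import *
import cv2,numpy as np
t=grab_frame("top")[:,:,::-1];s=grab_frame("scene")[:,:,::-1]
cv2.imwrite("pics/top1.png",t);cv2.imwrite("pics/scene1.png",s)
S0=cv2.imread("pics/scene0.png")
f=lambda i,x,y:cv2.resize(i[y:y+75,x:x+125],None,fx=6,fy=6,interpolation=cv2.INTER_CUBIC)
cv2.imwrite("pics/b1.png",f(s,220,160))
cv2.imwrite("pics/b2.png",np.vstack([f(s,110,170)[:290],f(S0,220,160)[:300]]))
```

```text
(no output)
```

View pics/b1.png

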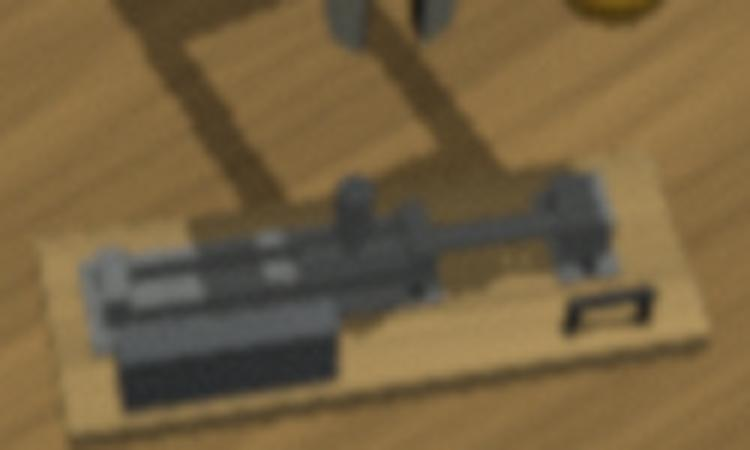

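View pics/b2.png

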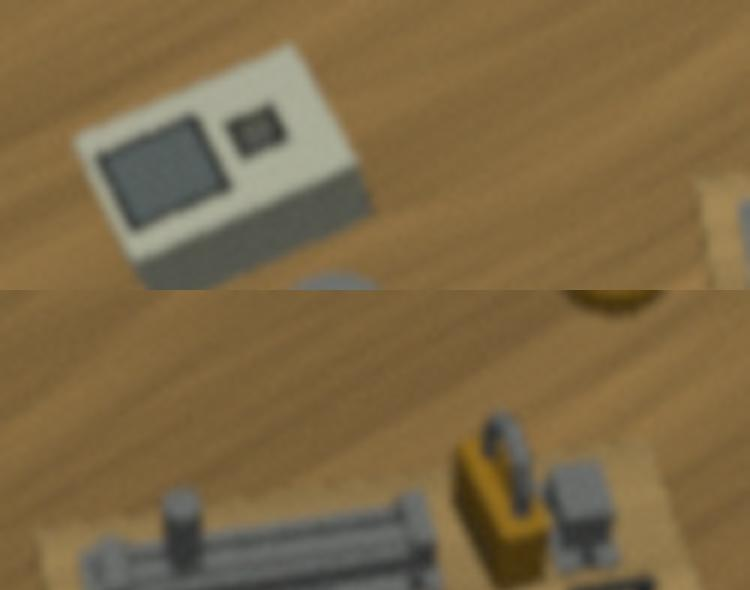

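View pics/top1.png

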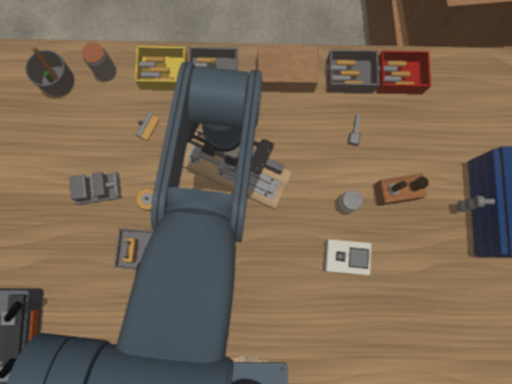

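>>> move_arm(commands=[{"x":0.0,"y":-0.011,"z":0.0,"rx":0,"ry":0,"rz":0},{"x":0.0,"y":-0.011,"z":0.02,"rx":0,"ry":0,"rz":0},{"x":0.0,"y":-0.011,"z":0.05,"rx":0,"ry":0,"rz":0},{"x":0.0,"y":-0.011,"z":0.08,"rx":0,"ry":0,"rz":0},{"x":0.0,"y":-0.011,"z":0.08,"rx":0,"ry":0,"rz":0}], hand=150)

```text
clock: 16.1
tool_pos: [0.5841, 0.0393, 0.1045]
tool_rot: [-0.651, -3.063, 0.002]
ft_force: [-0.1, -0.2, -0.4]
gripper_width: 0.408
```

```bash
python3 rel.py .5884 .0410 .056
```

```text
rel [-0.0037  0.0035  0.0485] 65.99 [0.5841 0.0393 0.1045] tilt [-0.58  0.06] F [-0.1 -0.2 -0.4] 16.1
```

>>> move_arm(commands=[{"x":0.0,"y":0.002,"z":0.02,"rx":0,"ry":0,"rz":0},{"x":0.0,"y":0.002,"z":0.043,"rx":0,"ry":0,"rz":0},{"x":0.0,"y":0.002,"z":0.043,"rx":0,"ry":0,"rz":0},{"x":0.0,"y":0.002,"z":0.043,"rx":0,"ry":0,"rz":0}])

```text
clock: 16.5
tool_pos: [0.5891, 0.0412, 0.0672]
tool_rot: [-0.653, -3.073, 0.0]
ft_force: [0.1, -0.3, 0.2]
gripper_width: 0.412
```

>>> move_arm(commands=[{"x":0.0,"y":0.0,"z":0.0,"rx":0,"ry":0,"rz":0},{"x":0.0,"y":0.0,"z":0.0,"rx":0,"ry":0,"rz":0},{"x":0.0,"y":0.0,"z":0.0,"rx":0,"ry":0,"rz":0},{"x":0.0,"y":0.0,"z":0.0,"rx":0,"ry":0,"rz":0},{"x":0.0,"y":0.0,"z":0.0,"rx":0,"ry":0,"rz":0}], hand=255)

```text
clock: 17.0
tool_pos: [0.5893, 0.0406, 0.0675]
tool_rot: [0.652, 3.072, -0.002]
ft_force: [-3.2, -4.0, 7.1]
gripper_width: 0.185
```

```bash
python3 rel.py .5884 .0410 .056
```

```text
rel [ 0.001  -0.      0.0115] 66.04 [0.5893 0.0406 0.0675] tilt [ 0.06 -0.08] F [-3.2 -4.   7.1] 17.0
```

>>> move_arm(commands=[{"x":0.0,"y":0.002,"z":0.0,"rx":0,"ry":0,"rz":0},{"x":0.0,"y":0.004,"z":0.0,"rx":0,"ry":0,"rz":0},{"x":0.0,"y":0.004,"z":0.0,"rx":0,"ry":0,"rz":0}])

```text
clock: 17.3
tool_pos: [0.5894, 0.0408, 0.0675]
tool_rot: [-0.651, -3.072, 0.012]
ft_force: [-7.9, -16.4, 9.6]
gripper_width: 0.183
```

```bash
python3 rel.py .5884 .0410 .056; python3 snap.py k7
```

```text
rel [ 0.001  -0.0001  0.0115] 66.09 [0.5894 0.0408 0.0675] tilt [-0.15 -0.4 ] F [ -7.9 -16.4   9.6] 17.3
17.3 [0.5894 0.0408 0.0675] [-0.6505 -3.0723  0.0116] [ -7.9 -16.4   9.6] 0.18287878721240702
```

View pics/k7.png

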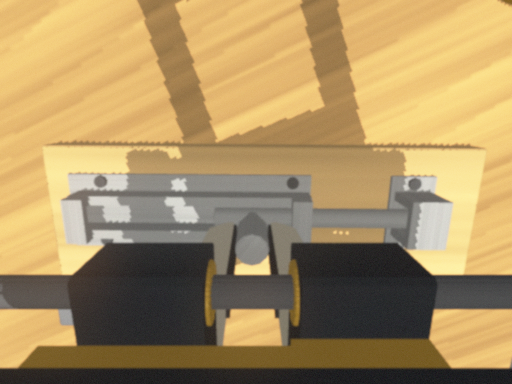

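>>> move_arm(commands=[{"x":0.0,"y":-0.004,"z":0.0,"rx":0,"ry":0,"rz":0},{"x":0.0,"y":-0.004,"z":0.0,"rx":0,"ry":0,"rz":0}])

```text
clock: 17.55
tool_pos: [0.5893, 0.0407, 0.0675]
tool_rot: [0.653, 3.072, -0.001]
ft_force: [-2.4, -4.2, 5.7]
gripper_width: 0.19
```

>>> move_arm(commands=[{"x":0.0,"y":0.0,"z":0.0,"rx":0,"ry":0,"rz":0},{"x":0.0,"y":0.0,"z":0.0,"rx":0,"ry":0,"rz":0},{"x":0.0,"y":0.0,"z":0.0,"rx":0,"ry":0,"rz":0},{"x":0.0,"y":0.0,"z":0.0,"rx":0,"ry":0,"rz":0}], hand=150)

```text
clock: 17.95
tool_pos: [0.5889, 0.0419, 0.0662]
tool_rot: [-0.652, -3.073, -0.0]
ft_force: [0.1, -0.2, -0.5]
gripper_width: 0.406
```

>>> move_arm(commands=[{"x":0.0,"y":0.0,"z":-0.02,"rx":0,"ry":0,"rz":0},{"x":0.0,"y":0.0,"z":-0.06,"rx":0,"ry":0,"rz":0},{"x":0.0,"y":0.0,"z":-0.1,"rx":0,"ry":0,"rz":0},{"x":0.0,"y":0.0,"z":-0.14,"rx":0,"ry":0,"rz":0},{"x":0.0,"y":0.0,"z":-0.16,"rx":0,"ry":0,"rz":0}])

```text
clock: 18.45
tool_pos: [0.5904, 0.0417, 0.2305]
tool_rot: [0.651, 3.068, 0.001]
ft_force: [-0.5, 0.4, 0.8]
gripper_width: 0.413
```

```bash
python3 snap.py k8; python3 rel.py .5325 -.3645 .24; python3 -c "
from rig import *
print(observe()['qpos'])"
```

```text
18.45 [0.5904 0.0417 0.2305] [6.5070e-01 3.0679e+00 1.1000e-03] [-0.5  0.4  0.8] 0.41299739815424213
rel [-0.1109 -0.395  -0.0073] 66.06 [0.5915 0.0415 0.2328] tilt [ 0.53 -0.05] F [ 1.5 -0.3  1.7] 18.5
[-1.17984878e-01  3.21362603e-01  1.41379804e+00  1.81525051e-04
  1.39719704e+00 -1.27088422e+00]
```

View pics/k8.png

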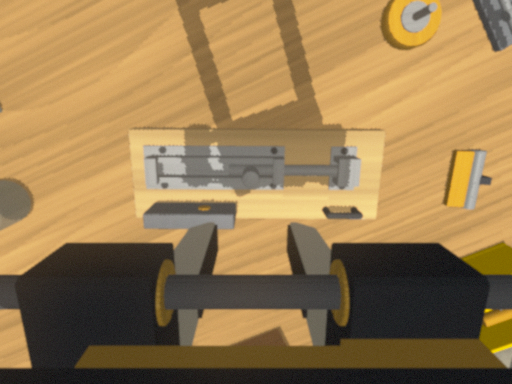

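>>> move_arm(commands=[{"x":-0.01,"y":-0.04,"z":0.0,"rx":0,"ry":0,"rz":7},{"x":-0.02,"y":-0.085,"z":0.0,"rx":0,"ry":0,"rz":15},{"x":-0.035,"y":-0.13,"z":0.0,"rx":0,"ry":0,"rz":23},{"x":-0.045,"y":-0.175,"z":0.0,"rx":0,"ry":0,"rz":31},{"x":-0.055,"y":-0.22,"z":0.0,"rx":0,"ry":0,"rz":39}])

```text
clock: 19.0
tool_pos: [0.5491, -0.1831, 0.2254]
tool_rot: [-1.647, -2.674, -0.0]
ft_force: [-0.5, 0.4, -0.3]
gripper_width: 0.414
```

```bash
python3 rel.py .5325 -.3645 .24
```

```text
rel [-0.1545 -0.0964 -0.0147] 26.73 [ 0.5491 -0.1831  0.2254] tilt [-0.05  0.05] F [-0.5  0.4 -0.3] 19.0
```

>>> move_arm(commands=[{"x":-0.035,"y":-0.03,"z":-0.01,"rx":0,"ry":0,"rz":8},{"x":-0.07,"y":-0.06,"z":-0.015,"rx":0,"ry":0,"rz":15.5},{"x":-0.1,"y":-0.08,"z":-0.015,"rx":0,"ry":0,"rz":15.5},{"x":-0.1,"y":-0.08,"z":-0.015,"rx":0,"ry":0,"rz":15.5},{"x":-0.1,"y":-0.08,"z":-0.015,"rx":0,"ry":0,"rz":15.5}])

```text
clock: 19.5
tool_pos: [0.5235, -0.3075, 0.2401]
tool_rot: [-1.988, -2.43, -0.001]
ft_force: [0.4, 0.0, 0.3]
gripper_width: 0.413
```

```bash
python3 snap.py s1;python3 rel.py .5325 -.3645 .24
```

```text
19.5 [ 0.5235 -0.3075  0.2401] [-1.9876e+00 -2.4299e+00 -1.0000e-03] [0.4 0.  0.3] 0.4132963583571321
rel [-0.0585 -0.0031  0.0002] 11.52 [ 0.5238 -0.3065  0.2404] tilt [-0.07  0.1 ] F [-0.4  0.4  0.5] 19.55
```

>>> move_arm(commands=[{"x":-0.04,"y":0.0,"z":0.0,"rx":0,"ry":0,"rz":0},{"x":-0.06,"y":0.0,"z":0.0,"rx":0,"ry":0,"rz":0},{"x":-0.06,"y":0.0,"z":0.0,"rx":0,"ry":0,"rz":0},{"x":-0.06,"y":0.0,"z":0.0,"rx":0,"ry":0,"rz":0}])

```text
clock: 19.95
tool_pos: [0.5364, -0.3642, 0.2409]
tool_rot: [-1.984, -2.434, -0.001]
ft_force: [-0.2, 0.6, 0.6]
gripper_width: 0.412
```

```bash
python3 snap.py s2;python3 rel.py .5325 -.3645 .24
```

```text
19.95 [ 0.5364 -0.3642  0.2409] [-1.9844e+00 -2.4335e+00 -1.3000e-03] [-0.2  0.6  0.6] 0.41240283743488715
rel [ 0.0003 -0.0038  0.0012] 11.63 [ 0.5363 -0.364   0.2412] tilt [-0.03  0.08] F [ 0.5 -0.2  0.2] 20.0
```

View pics/s1.png

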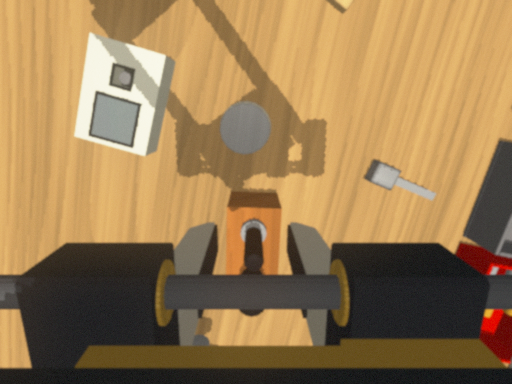

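View pics/s2.png

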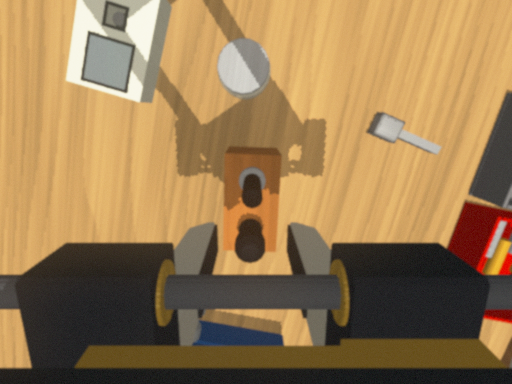

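```bash
python3 -c "
import cv2,numpy as np
a=cv2.imread('pics/s1.png')[185:285,215:295];b=cv2.imread('pics/s2.png')[140:240,215:295]
cv2.imwrite('pics/sz.png',cv2.resize(np.hstack([a,b]),None,fx=5,fy=5,interpolation=cv2.INTER_CUBIC))"
```

```text
(no output)
```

View pics/sz.png

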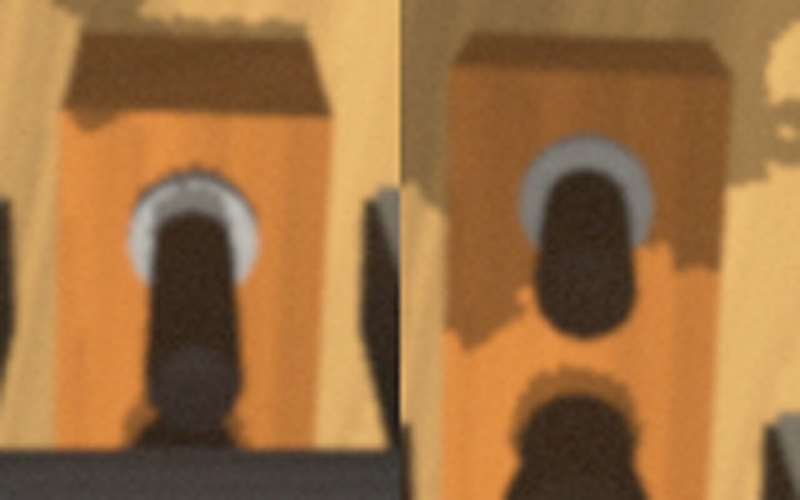

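```bash
python3 - <<'E'
import pickle
from h import *
L=lambda n:pickle.load(open(f"pics/{n}.pkl","rb"))
_,m1=L("s1");_,m2=L("s2")
a=lambda x,y:(215+x/5-.4,185+y/5-.4);b=lambda x,y:(215+(x-400)/5-.4,140+y/5-.4)
print("top",tri([(m1,*a(196,387)),(m2,*b(585,290))]))
print("collar",tri([(m1,*a(194,234)),(m2,*b(586,200))]))
for z,p,q in [(.148,(196,387),(585,290)),(.078,(194,234),(586,200))]: print(onz(m1,*a(*p),z),onz(m2,*b(*q),z))
print("stand corners", [tri([(m1,*a(*p)),(m2,*b(*q))])[0].round(4) for p,q in [((63,110),(447,67)),((330,113),(730,75))]])
# monitor button
print("btn", tri([(m1,122,76.5),(m2,115.5,15.5)]), onz(m1,122,76.5,.045),onz(m2,115.5,15.5,.045))
E
python3 rel.py .5325 -.3645 .105
```

```text
top (array([ 0.53687055, -0.36656032,  0.14905788]), [np.float64(0.302279026503435), np.float64(0.31767492347823095)])
collar (array([ 0.53705122, -0.36745704,  0.07357924]), [np.float64(0.1514306349384807), np.float64(0.15748676446299265)])
[ 0.53723866 -0.36701781  0.148     ] [ 0.53666995 -0.36690485  0.148     ]
[ 0.53685499 -0.36573378  0.078     ] [ 0.53670096 -0.36656284  0.078     ]
stand corners [array([ 0.5033, -0.3459,  0.0715]), array([ 0.5616, -0.3363,  0.0664])]
btn (array([ 0.36805784, -0.23429736,  0.04627939]), [np.float64(0.026715991214390535), np.float64(0.028131129472962767)]) [ 0.36758073 -0.2342702   0.045     ] [ 0.36748116 -0.23407785  0.045     ]
rel [ 1.000e-04 -3.800e-03  1.362e-01] 11.63 [ 0.5363 -0.364   0.2412] tilt [-0.03  0.08] F [ 0.5 -0.2  0.2] 20.0
```

>>> move_arm(commands=[{"x":-0.003,"y":0.0,"z":0.03,"rx":0,"ry":0,"rz":0},{"x":-0.003,"y":0.0,"z":0.07,"rx":0,"ry":0,"rz":0},{"x":-0.003,"y":0.0,"z":0.11,"rx":0,"ry":0,"rz":0},{"x":-0.003,"y":0.0,"z":0.135,"rx":0,"ry":0,"rz":0},{"x":-0.003,"y":0.0,"z":0.14,"rx":0,"ry":0,"rz":0}])

```text
clock: 20.5
tool_pos: [0.5351, -0.3654, 0.098]
tool_rot: [-1.981, -2.429, -0.001]
ft_force: [-0.9, 0.2, 0.2]
gripper_width: 0.412
```

>>> move_arm(commands=[{"x":0.0,"y":0.0,"z":0.0,"rx":0,"ry":0,"rz":0},{"x":0.0,"y":0.0,"z":0.0,"rx":0,"ry":0,"rz":0}])

```text
clock: 20.7
tool_pos: [0.5377, -0.3692, 0.1036]
tool_rot: [1.984, 2.432, -0.0]
ft_force: [-0.1, -0.7, 0.0]
gripper_width: 0.413
```

```bash
python3 snap.py s3; python3 rel.py .5368 -.3667 .100
```

```text
20.7 [ 0.5377 -0.3692  0.1036] [ 1.9841e+00  2.4317e+00 -3.0000e-04] [-0.1 -0.7  0. ] 0.413461052125144
rel [ 0.003  -0.0005  0.0038] 11.57 [ 0.5378 -0.3695  0.1039] tilt [ 0.16 -0.15] F [ 0.7 -0.3  0.1] 20.75
```

View pics/s3.png

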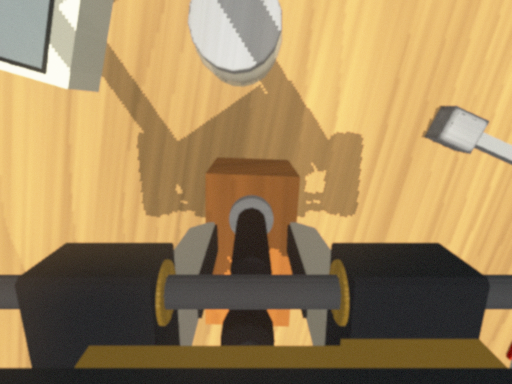

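>>> move_arm(commands=[{"x":0.003,"y":-0.0005,"z":0.003,"rx":0,"ry":0,"rz":0},{"x":0.003,"y":-0.0005,"z":0.003,"rx":0,"ry":0,"rz":0},{"x":0.003,"y":-0.0005,"z":0.003,"rx":0,"ry":0,"rz":0}])

```text
clock: 21.05
tool_pos: [0.5356, -0.3662, 0.099]
tool_rot: [1.987, 2.433, -0.0]
ft_force: [-0.2, -0.1, 0.3]
gripper_width: 0.411
```

>>> move_arm(commands=[{"x":0.0,"y":0.0,"z":0.0,"rx":0,"ry":0,"rz":0},{"x":0.0,"y":0.0,"z":0.0,"rx":0,"ry":0,"rz":0},{"x":0.0,"y":0.0,"z":0.0,"rx":0,"ry":0,"rz":0},{"x":0.0,"y":0.0,"z":0.0,"rx":0,"ry":0,"rz":0},{"x":0.0,"y":0.0,"z":0.0,"rx":0,"ry":0,"rz":0}], hand=255)

```text
clock: 21.55
tool_pos: [0.5356, -0.3662, 0.0984]
tool_rot: [-1.987, -2.433, 0.0]
ft_force: [0.6, -1.0, -0.2]
gripper_width: 0.187
```

```bash
python3 snap.py s4; python3 rel.py .5368 -.3667 .100
```

```text
21.55 [ 0.5356 -0.3662  0.0984] [-1.987  -2.4334  0.    ] [ 0.6 -1.  -0.2] 0.1873973615943772
rel [-0.0007  0.0011 -0.0016] 11.53 [ 0.5355 -0.3662  0.0984] tilt [-0.  0.] F [ 0.2 -0.7  0.3] 21.6
```

>>> move_arm(commands=[{"x":0.0,"y":0.0,"z":-0.015,"rx":0,"ry":0,"rz":0},{"x":0.0,"y":0.0,"z":-0.04,"rx":0,"ry":0,"rz":0},{"x":0.0,"y":0.0,"z":-0.07,"rx":0,"ry":0,"rz":0},{"x":0.0,"y":0.0,"z":-0.1,"rx":0,"ry":0,"rz":0},{"x":0.0,"y":0.0,"z":-0.11,"rx":0,"ry":0,"rz":0}])

```text
clock: 22.1
tool_pos: [0.5367, -0.3672, 0.212]
tool_rot: [1.983, 2.429, -0.001]
ft_force: [0.9, 0.4, 0.2]
gripper_width: 0.187
```

```bash
python3 snap.py s5; python3 rel.py .3678 -.2342 .21
```

```text
22.1 [ 0.5367 -0.3672  0.212 ] [ 1.9835e+00  2.4291e+00 -7.0000e-04] [0.9 0.4 0.2] 0.18719511072448133
rel [ 0.1642 -0.1389  0.0009] 11.53 [ 0.5367 -0.3673  0.2122] tilt [ 0.24 -0.24] F [0.2 0.1 0.7] 22.15
```

View pics/s5.png

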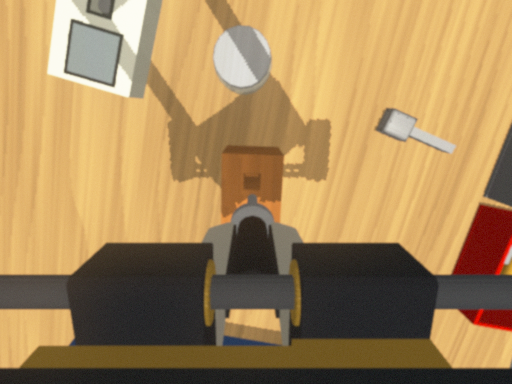

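>>> move_arm(commands=[{"x":0.02,"y":-0.018,"z":0.0,"rx":0,"ry":0,"rz":0},{"x":0.055,"y":-0.047,"z":0.0,"rx":0,"ry":0,"rz":0},{"x":0.09,"y":-0.076,"z":0.0,"rx":0,"ry":0,"rz":0},{"x":0.12,"y":-0.102,"z":0.0,"rx":0,"ry":0,"rz":0},{"x":0.14,"y":-0.12,"z":0.0,"rx":0,"ry":0,"rz":0}])

```text
clock: 22.65
tool_pos: [0.3873, -0.2503, 0.2066]
tool_rot: [-1.984, -2.431, -0.001]
ft_force: [0.1, 0.6, -0.5]
gripper_width: 0.186
```

```bash
python3 snap.py b1; python3 rel.py .3678 -.2342 .16
```

```text
22.65 [ 0.3873 -0.2503  0.2066] [-1.9843e+00 -2.4306e+00 -6.0000e-04] [ 0.1  0.6 -0.5] 0.1862554730565072
rel [ 0.0166 -0.0137  0.0467] 11.58 [ 0.3848 -0.2479  0.2065] tilt [-0.3   0.28] F [-2.5  3.1 -1.4] 22.7
```

>>> move_arm(commands=[{"x":0.015,"y":-0.012,"z":0.0,"rx":0,"ry":0,"rz":0},{"x":0.022,"y":-0.018,"z":0.01,"rx":0,"ry":0,"rz":0},{"x":0.022,"y":-0.018,"z":0.03,"rx":0,"ry":0,"rz":0},{"x":0.022,"y":-0.018,"z":0.04,"rx":0,"ry":0,"rz":0},{"x":0.022,"y":-0.018,"z":0.04,"rx":0,"ry":0,"rz":0}])

```text
clock: 23.2
tool_pos: [0.3669, -0.234, 0.1664]
tool_rot: [-1.984, -2.43, -0.001]
ft_force: [0.1, 0.1, -0.3]
gripper_width: 0.194
```

>>> move_arm(commands=[{"x":0.0,"y":0.0,"z":0.0,"rx":0,"ry":0,"rz":0},{"x":0.0,"y":0.0,"z":0.0,"rx":0,"ry":0,"rz":0}])

```text
clock: 23.4
tool_pos: [0.3684, -0.2355, 0.1689]
tool_rot: [1.987, 2.433, -0.0]
ft_force: [-0.3, -0.6, -2.0]
gripper_width: 0.186
```

```bash
python3 snap.py b2; python3 rel.py .3678 -.2342 .16
```

```text
23.4 [ 0.3684 -0.2355  0.1689] [ 1.9866e+00  2.4328e+00 -2.0000e-04] [-0.3 -0.6 -2. ] 0.18600572958642567
rel [ 0.0015 -0.0004  0.009 ] 11.53 [ 0.3684 -0.2355  0.169 ] tilt [ 0.04 -0.05] F [-0.2  0.6 -1.2] 23.45
```

View pics/b1.png

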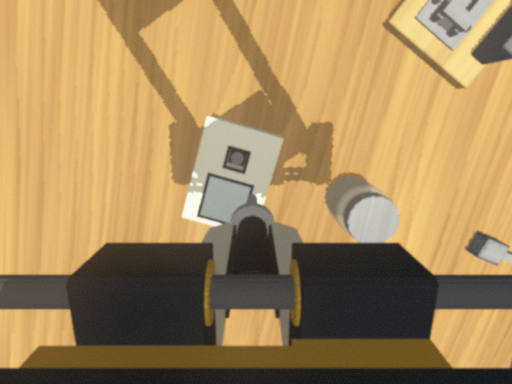

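View pics/b2.png

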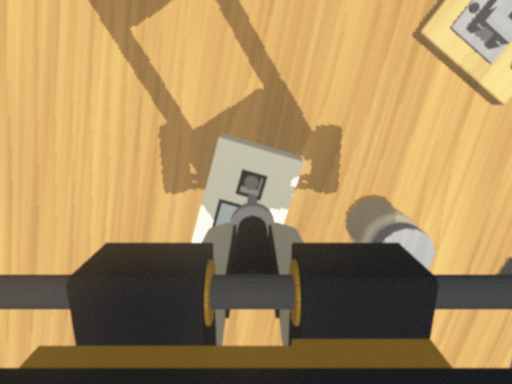

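Run:
```python
import pickle,cv2
from h import *
L=lambda n:pickle.load(open(f"pics/{n}.pkl","rb"))
o,m=L("b2"); _,m1=L("b1")
print("recess b2",onz(m,251.5,183.5,.045),"b1",onz(m1,236.5,159,.045),tri([(m,251.5,183.5),(m1,236.5,159)])[0])
R=Rn.from_rotvec(o["tool_rot"]).as_matrix()
print("tip proj",proj(m,o["tool_pos"]+R@[0,0,.0884]),"collar ctr(top at +.020)",proj(m,o["tool_pos"]+R@[0,0,.0204]))
im=cv2.imread("pics/b2.png")[150:240,215:295]
cv2.imwrite("pics/b2z.png",cv2.resize(im,None,fx=6,fy=6,interpolation=cv2.INTER_CUBIC))
```

```text
recess b2 [ 0.36771544 -0.23353433  0.045     ] b1 [ 0.3675465  -0.23417379  0.045     ] [ 0.36767741 -0.23454401  0.04137751]
tip proj [251.84934658 195.75181022] collar ctr(top at +.020) [251.80181844 224.55852832]
```

View pics/b2z.png

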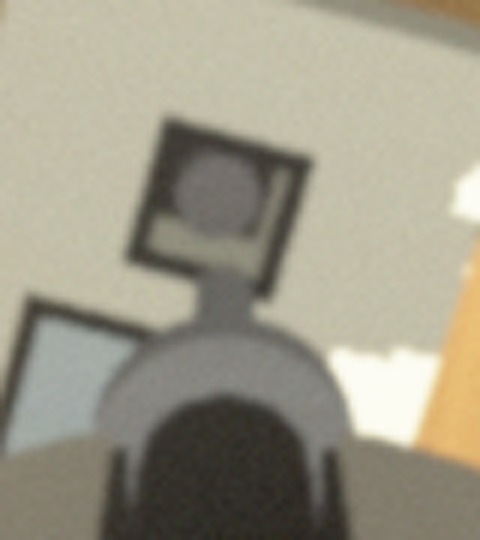

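>>> move_arm(commands=[{"x":0.003,"y":-0.0005,"z":0.005,"rx":0,"ry":0,"rz":0},{"x":0.003,"y":-0.0005,"z":0.018,"rx":0,"ry":0,"rz":0},{"x":0.003,"y":-0.0005,"z":0.027,"rx":0,"ry":0,"rz":0},{"x":0.003,"y":-0.0005,"z":0.028,"rx":0,"ry":0,"rz":0},{"x":0.003,"y":-0.0005,"z":0.028,"rx":0,"ry":0,"rz":0}])

```text
clock: 23.95
tool_pos: [0.3668, -0.2321, 0.1403]
tool_rot: [-1.987, -2.433, -0.0]
ft_force: [0.1, 0.6, -0.6]
gripper_width: 0.187
```

>>> move_arm(commands=[{"x":0.0,"y":0.0,"z":0.0,"rx":0,"ry":0,"rz":0},{"x":0.0,"y":0.0,"z":0.0,"rx":0,"ry":0,"rz":0}])

```text
clock: 24.15
tool_pos: [0.3671, -0.2325, 0.1409]
tool_rot: [1.986, 2.433, -0.0]
ft_force: [-0.2, -0.3, -0.5]
gripper_width: 0.188
```

```bash
python3 snap.py b3; python3 rel.py .3674 -.2325 .1254; python3 -c "
import cv2
im=cv2.imread('pics/b3.png')[150:240,215:295]
cv2.imwrite('pics/b3z.png',cv2.resize(im,None,fx=6,fy=6,interpolation=cv2.INTER_CUBIC))"
```

```text
24.15 [ 0.3671 -0.2325  0.1409] [ 1.9865e+00  2.4327e+00 -2.0000e-04] [-0.2 -0.3 -0.5] 0.18823570762288902
rel [-0.0001  0.0003  0.0155] 11.53 [ 0.3671 -0.2325  0.1409] tilt [ 0.04 -0.04] F [-0.3 -0.3 -1.3] 24.2
```

View pics/b3z.png

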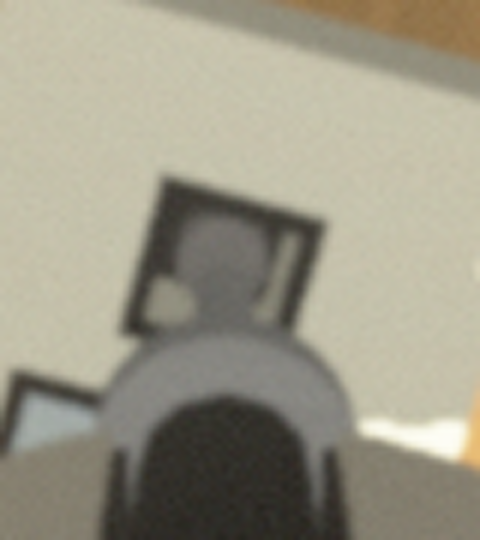

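>>> move_arm(commands=[{"x":0.0,"y":0.0,"z":0.005,"rx":0,"ry":0,"rz":0},{"x":0.0,"y":0.0,"z":0.01,"rx":0,"ry":0,"rz":0},{"x":0.0,"y":0.0,"z":0.014,"rx":0,"ry":0,"rz":0},{"x":0.0,"y":0.0,"z":0.016,"rx":0,"ry":0,"rz":0},{"x":0.0,"y":0.0,"z":0.018,"rx":0,"ry":0,"rz":0}])

```text
clock: 24.7
tool_pos: [0.3667, -0.2321, 0.1223]
tool_rot: [-1.987, -2.433, -0.0]
ft_force: [-1.5, 0.2, 2.2]
gripper_width: 0.189
```

>>> move_arm(commands=[{"x":0.0,"y":0.0,"z":0.002,"rx":0,"ry":0,"rz":0},{"x":0.0,"y":0.0,"z":0.004,"rx":0,"ry":0,"rz":0},{"x":0.0,"y":0.0,"z":0.004,"rx":0,"ry":0,"rz":0}])

```text
clock: 25.0
tool_pos: [0.3669, -0.2322, 0.1191]
tool_rot: [1.987, 2.433, -0.0]
ft_force: [-1.8, 1.5, 8.1]
gripper_width: 0.187
```

```bash
python3 rel.py .3674 -.2325 .1194
```

```text
rel [-0.0004  0.0004 -0.0003] 11.53 [ 0.3669 -0.2322  0.1191] tilt [ 0.01 -0.01] F [-1.8  1.5  8.1] 25.0
```

>>> move_arm(commands=[{"x":0.0,"y":0.0,"z":0.001,"rx":0,"ry":0,"rz":0},{"x":0.0,"y":0.0,"z":0.002,"rx":0,"ry":0,"rz":0},{"x":0.0,"y":0.0,"z":0.0025,"rx":0,"ry":0,"rz":0},{"x":0.0,"y":0.0,"z":0.0025,"rx":0,"ry":0,"rz":0}])

```text
clock: 25.4
tool_pos: [0.3676, -0.2334, 0.1183]
tool_rot: [1.984, 2.431, -0.002]
ft_force: [-4.2, 2.4, 21.9]
gripper_width: 0.19
```

```bash
python3 rel.py .3674 -.2325 .1194;python3 snap.py b4
```

```text
rel [ 0.0009  0.     -0.0011] 11.56 [ 0.3676 -0.2334  0.1183] tilt [ 0.1  -0.18] F [-4.2  2.4 21.9] 25.4
25.4 [ 0.3676 -0.2334  0.1183] [ 1.9844e+00  2.4313e+00 -2.0000e-03] [-4.2  2.4 21.9] 0.1904400125042508
```

View pics/b4.png

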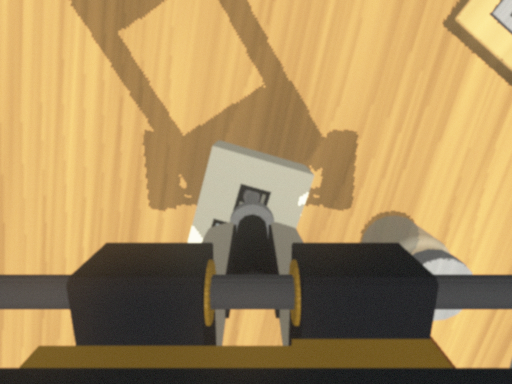

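>>> move_arm(commands=[{"x":0.0,"y":0.0,"z":-0.008,"rx":0,"ry":0,"rz":0},{"x":0.0,"y":0.0,"z":-0.025,"rx":0,"ry":0,"rz":0},{"x":0.0,"y":0.0,"z":-0.055,"rx":0,"ry":0,"rz":0},{"x":0.0,"y":0.0,"z":-0.085,"rx":0,"ry":0,"rz":0},{"x":0.0,"y":0.0,"z":-0.1,"rx":0,"ry":0,"rz":0}])

```text
clock: 25.95
tool_pos: [0.3677, -0.233, 0.2182]
tool_rot: [1.985, 2.431, -0.001]
ft_force: [0.0, 0.2, -1.5]
gripper_width: 0.193
```

>>> move_arm(commands=[{"x":-0.02,"y":0.018,"z":0.0,"rx":0,"ry":0,"rz":0},{"x":-0.055,"y":0.047,"z":0.0,"rx":0,"ry":0,"rz":0},{"x":-0.09,"y":0.077,"z":0.0,"rx":0,"ry":0,"rz":0},{"x":-0.12,"y":0.104,"z":0.0,"rx":0,"ry":0,"rz":0},{"x":-0.14,"y":0.122,"z":0.0,"rx":0,"ry":0,"rz":0}])

```text
clock: 26.45
tool_pos: [0.5163, -0.3466, 0.215]
tool_rot: [1.987, 2.433, 0.0]
ft_force: [0.2, -0.8, -0.2]
gripper_width: 0.19
```

>>> move_arm(commands=[{"x":0.0,"y":0.0,"z":0.0,"rx":0,"ry":0,"rz":0},{"x":0.0,"y":0.0,"z":0.0,"rx":0,"ry":0,"rz":0}])

```text
clock: 26.65
tool_pos: [0.5142, -0.3448, 0.2147]
tool_rot: [-1.986, -2.432, -0.0]
ft_force: [0.5, 0.4, 0.1]
gripper_width: 0.188
```

```bash
python3 snap.py r1; python3 rel.py .5356 -.3662 .168
```

```text
26.65 [ 0.5142 -0.3448  0.2147] [-1.9856e+00 -2.4319e+00 -2.0000e-04] [0.5 0.4 0.1] 0.18766616927459545
rel [-0.0258  0.0171  0.0471] 11.54 [ 0.5138 -0.3444  0.2152] tilt [-0.08  0.07] F [-0.3  0.4 -0.7] 26.7
```

View pics/r1.png

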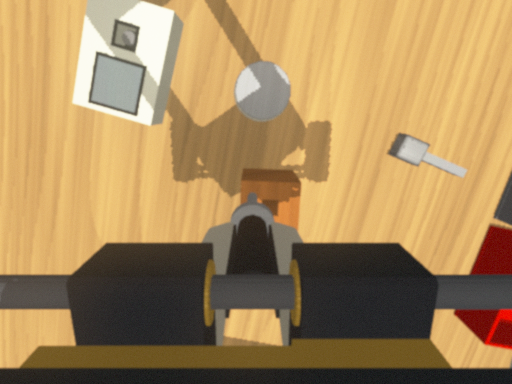

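>>> move_arm(commands=[{"x":-0.015,"y":0.01,"z":0.0,"rx":0,"ry":0,"rz":0},{"x":-0.0255,"y":0.017,"z":0.01,"rx":0,"ry":0,"rz":0},{"x":-0.0255,"y":0.017,"z":0.03,"rx":0,"ry":0,"rz":0},{"x":-0.0255,"y":0.017,"z":0.042,"rx":0,"ry":0,"rz":0},{"x":-0.0255,"y":0.017,"z":0.042,"rx":0,"ry":0,"rz":0}])

```text
clock: 27.2
tool_pos: [0.5346, -0.3652, 0.1712]
tool_rot: [-1.984, -2.429, -0.001]
ft_force: [-0.1, -0.6, -0.1]
gripper_width: 0.191
```

>>> move_arm(commands=[{"x":0.0,"y":0.0,"z":0.0,"rx":0,"ry":0,"rz":0},{"x":0.0,"y":0.0,"z":0.0,"rx":0,"ry":0,"rz":0},{"x":0.0,"y":0.0,"z":0.0,"rx":0,"ry":0,"rz":0}])

```text
clock: 27.5
tool_pos: [0.5365, -0.3668, 0.1751]
tool_rot: [1.986, 2.432, -0.0]
ft_force: [0.2, 0.1, -0.6]
gripper_width: 0.189
```

```bash
python3 snap.py r2; python3 rel.py .5356 -.3662 .1604; python3 -c "
import cv2
im=cv2.imread('pics/r2.png')[140:240,205:305]
cv2.imwrite('pics/r2z.png',cv2.resize(im,None,fx=5,fy=5,interpolation=cv2.INTER_CUBIC))"
```

```text
27.5 [ 0.5365 -0.3668  0.1751] [ 1.9857e+00  2.4320e+00 -2.0000e-04] [ 0.2  0.1 -0.6] 0.18869168931693506
rel [ 0.0008 -0.0007  0.0145] 11.53 [ 0.5364 -0.3668  0.1749] tilt [ 0.06 -0.06] F [-0.1 -0.1  0.1] 27.55
```

View pics/r2z.png

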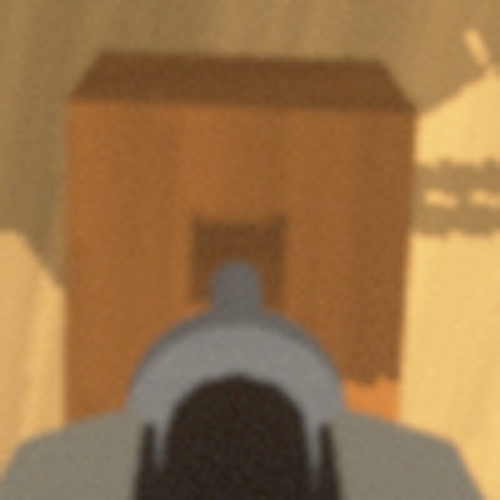

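>>> move_arm(commands=[{"x":0.0005,"y":-0.0005,"z":0.01,"rx":0,"ry":0,"rz":0},{"x":0.0005,"y":-0.0005,"z":0.025,"rx":0,"ry":0,"rz":0},{"x":0.0005,"y":-0.0005,"z":0.04,"rx":0,"ry":0,"rz":0},{"x":0.0005,"y":-0.0005,"z":0.055,"rx":0,"ry":0,"rz":0},{"x":0.0005,"y":-0.0005,"z":0.065,"rx":0,"ry":0,"rz":0}])

```text
clock: 28.05
tool_pos: [0.5349, -0.3656, 0.1072]
tool_rot: [-1.986, -2.432, -0.0]
ft_force: [-1.1, 1.1, -1.3]
gripper_width: 0.186
```

>>> move_arm(commands=[{"x":0.0,"y":0.0,"z":0.003,"rx":0,"ry":0,"rz":0},{"x":0.0,"y":0.0,"z":0.006,"rx":0,"ry":0,"rz":0},{"x":0.0,"y":0.0,"z":0.008,"rx":0,"ry":0,"rz":0},{"x":0.0,"y":0.0,"z":0.008,"rx":0,"ry":0,"rz":0}])

```text
clock: 28.45
tool_pos: [0.5357, -0.3664, 0.1013]
tool_rot: [1.987, 2.433, -0.0]
ft_force: [0.1, -0.7, -0.5]
gripper_width: 0.185
```

```bash
python3 snap.py r3; python3 rel.py .5356 -.3662 .0984
```

```text
28.45 [ 0.5357 -0.3664  0.1013] [ 1.9866e+00  2.4329e+00 -1.0000e-04] [ 0.1 -0.7 -0.5] 0.1851918365194965
rel [ 0.0002 -0.0002  0.003 ] 11.53 [ 0.5358 -0.3664  0.1014] tilt [ 0.04 -0.04] F [-0.9 -0.7 -0.2] 28.5
```

View pics/r3.png

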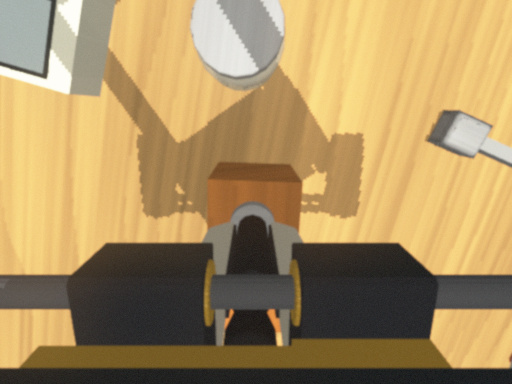

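>>> move_arm(commands=[{"x":0.0,"y":0.0,"z":0.001,"rx":0,"ry":0,"rz":0},{"x":0.0,"y":0.0,"z":0.002,"rx":0,"ry":0,"rz":0},{"x":0.0,"y":0.0,"z":0.003,"rx":0,"ry":0,"rz":0},{"x":0.0,"y":0.0,"z":0.003,"rx":0,"ry":0,"rz":0}])

```text
clock: 28.9
tool_pos: [0.5356, -0.3662, 0.0982]
tool_rot: [1.987, 2.433, -0.0]
ft_force: [0.3, -0.0, 0.7]
gripper_width: 0.191
```

```bash
python3 rel.py .5356 -.3662 .0984
```

```text
rel [ 0.     -0.     -0.0002] 11.53 [ 0.5356 -0.3662  0.0982] tilt [ 0.01 -0.01] F [ 0.3 -0.   0.7] 28.9
```

>>> move_arm(commands=[{"x":0.0,"y":0.0,"z":0.0006,"rx":0,"ry":0,"rz":0},{"x":0.0,"y":0.0,"z":0.0006,"rx":0,"ry":0,"rz":0}])

```text
clock: 29.1
tool_pos: [0.5357, -0.3663, 0.0981]
tool_rot: [1.987, 2.433, -0.0]
ft_force: [-1.5, 0.5, 5.3]
gripper_width: 0.191
```

>>> move_arm(commands=[{"x":0.0,"y":0.0,"z":0.0,"rx":0,"ry":0,"rz":0},{"x":0.0,"y":0.0,"z":0.0,"rx":0,"ry":0,"rz":0},{"x":0.0,"y":0.0,"z":0.0,"rx":0,"ry":0,"rz":0},{"x":0.0,"y":0.0,"z":0.0,"rx":0,"ry":0,"rz":0}], hand=150)

```text
clock: 29.5
tool_pos: [0.5355, -0.3661, 0.097]
tool_rot: [-1.987, -2.433, -0.0]
ft_force: [1.1, -0.3, -0.5]
gripper_width: 0.404
```

>>> move_arm(commands=[{"x":0.0,"y":0.0,"z":-0.01,"rx":0,"ry":0,"rz":0},{"x":0.0,"y":0.0,"z":-0.035,"rx":0,"ry":0,"rz":0},{"x":0.0,"y":0.0,"z":-0.07,"rx":0,"ry":0,"rz":0},{"x":0.0,"y":0.0,"z":-0.11,"rx":0,"ry":0,"rz":0},{"x":0.0,"y":0.0,"z":-0.14,"rx":0,"ry":0,"rz":0}])

```text
clock: 30.0
tool_pos: [0.536, -0.3665, 0.2409]
tool_rot: [1.985, 2.431, -0.0]
ft_force: [-0.1, 0.2, 0.2]
gripper_width: 0.409
```

```bash
python3 snap.py r4
python3 - <<'E'
from rig import *
import cv2
cv2.imwrite("pics/top2.png",grab_frame("top")[:,:,::-1]);cv2.imwrite("pics/scene2.png",grab_frame("scene")[:,:,::-1])
s=cv2.imread("pics/scene2.png")
cv2.imwrite("pics/scene2z.png",cv2.resize(s[90:290,95:345],None,fx=3,fy=3,interpolation=cv2.INTER_CUBIC))
E
```

```text
30.0 [ 0.536  -0.3665  0.2409] [ 1.985e+00  2.431e+00 -3.000e-04] [-0.1  0.2  0.2] 0.4086876672193213
```

View pics/r4.png

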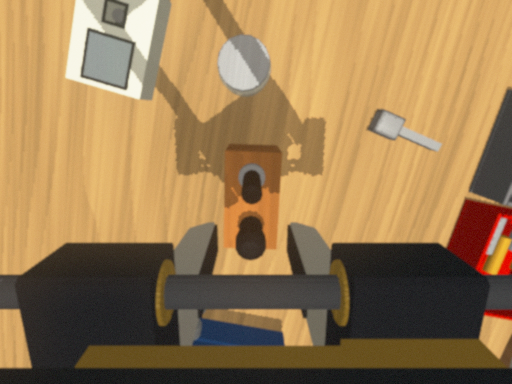

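View pics/top2.png

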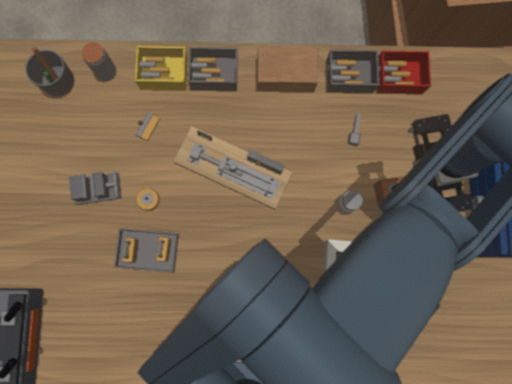

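View pics/scene2z.png

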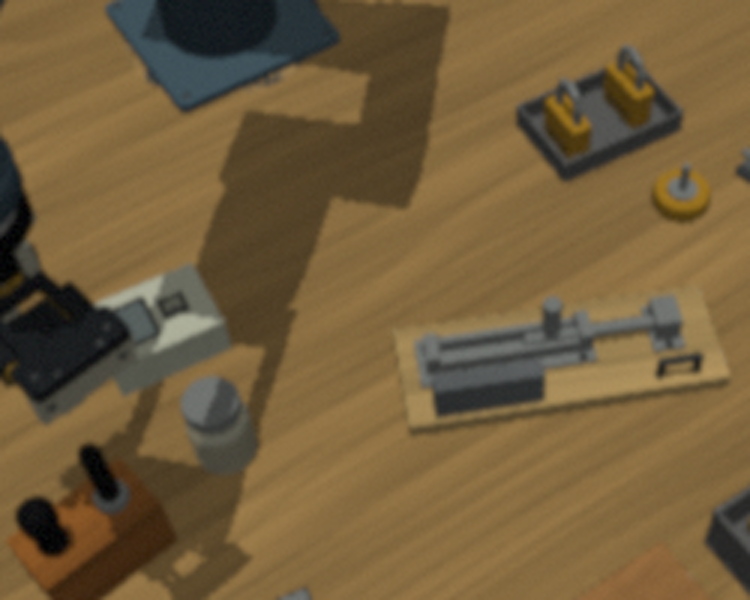

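```bash
python3 -c "
from rig import *
print(hand_in())"
```

```text
the job is handed in; nothing more can be done
None
```

I did all four steps in the order asked and handed the job in at about 30 s of the 72 s allowed. One point I couldn't confirm directly is whether the bolt made its full 88 mm.

- **Padlock:** I lifted it out by the shackle and set it down in the free half of the tray with about 8 N of contact. The last pictures show it upright beside the other padlock.
- **Bolt:** I pushed it by the knob until it stopped hard in the keeper, then gripped the knob and pushed again. It held at the same spot under 27 N and then 18 N.
    - **Measured travel:** pictures show the knob moved about 79 mm. The end of the rod was hidden at the start, so I took it that the bolt began about 9 mm forward and is now home.
- **Button:** I pressed it only after the bolt had stopped. The pin met spring resistance over roughly the last 6 mm, then a firm stop at about 22 N, at the depth expected for fully pressed.
- **Pin tool:** It is back upright in its own hole, released at the same height it was picked up from. The last pictures show its collar on the stand.

The last pictures show the arm clear and nothing else visibly moved; the arm hid part of the monitor and stand from the top camera, but the other two cameras show them.

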